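# Lock the centrifuge rotor's castle nut

## Task

Turn the castle nut on the rotor spindle clockwise to the next slot that lines up with the spindle's cross hole and let go of it. Then push the red-handled lock pin gently straight through slot and hole, from either end, until its collar sits flush against the nut, and let go; leave the tube rack and the spare nut where they are.

Things in the scene. Friction and masses are not known exactly. Their poses are not given: they have to be found in the camera images.
- nut (a joint): Turn of the brass castle nut on the upright spindle, rad, growing clockwise seen from above. At 0, and every 1.047 rad (60 degrees), a slot lies along the cross hole (x axis of hole_nominal) and a pair of flats is square to it. Starts between 0.2 and 0.8: the next slot clockwise lines up at 1.047. Stiff (0.3 N m friction), stays where left; the pin cannot turn it into line.
- hole_nominal (a point): Drawing position of the cross hole's centre, 88 mm above the table; x axis along the hole, z up. The real spindle, nut and hole, rigid, stand off it by up to 4 mm to either side (along y) and up to 4 mm up or down, not along x; not measured: find it by touch or sight. The spindle's flat top is 12 mm above the real hole centre, the nut's top 6 mm above, its underside 28 mm below.
- rotor: Light metal centrifuge rotor, 150 mm diameter, flat top 50 mm above the table, on a round stand of 170 mm; fixed; carries spindle (dark, 20 mm diameter, white line along the hole) and nut (hexagon 36 mm across flats, 34 tall, six slots 8 wide, 10 deep, one in each flat's top). A boss of 32 mm diameter is under the nut. Origin on the table under hole_nominal, axes as there.
- pin_grip (a point): Centre of the red handle of the loose lock pin: a block 28 mm long (x), 20 wide (y), 36 tall (z), upright in the blue tray (floor 3 mm, rim 8 mm above the table). The pin sticks out level along +x: neck 8 mm diameter from x = 14 to 24 mm, collar 16 mm diameter from 24 to 28, shank 6 mm diameter from 28 to 74, tip bevelled by 1.5 mm. It enters a hole of 8 x 7.5 mm; a spring ball there makes it drag up to 6 N and keeps it in.
- pin_mid (a point): Point on the axis of the lock pin's shank, 46 mm ahead (+x) of pin_grip and 18 mm ahead of the collar's face; axes as pin_grip. When the pin is home it lies at the real hole's centre, on the spindle axis. The tip is 28 mm ahead of it.
- pin: The whole loose lock pin, about 80 g; origin under the centre of the red handle, 18 mm below pin_grip; axes as pin_grip.
- tube_rack: White rack of red-capped blood tubes, 85 x 130 mm, 90 mm tall, loose; origin under its centre. Not to be moved.
- spare_nut: Bare steel castle nut of the same size lying in the grey tray, loose; origin under its centre. Not needed, not to be moved.
Things that resemble listed ones, but are neither listed nor needed, are in the scene too. What is meant by the pin is not white, and is the smaller of those in its own colour.

How it is judged:
By the outcome, as a careful person would: the job done as asked, in the order asked, and still so for the second after the job is handed in, with the robot touching nothing.
It also fails if it takes over 72 s, if anything falls off the work surface, if the arm or the gripper's body presses on something with over 40 N, if the wrist force passes 120 N, or if a joint passes its speed limit or range.

## Robot

A 6-joint arm with a two-finger parallel gripper is mounted at the origin on the work surface. World frame = base frame: x ahead of the robot, y to its left, z up, the work surface at z = 0. Lengths are in m, angles in degrees, forces in N, time in s.
With the tool pointing down it reaches from about 0.3 to 0.75 m from the base axis. Payload 8.5 kg.
Tool frame: the origin (TCP) lies on the centre line of the jaws, within the pads' length; the fingertips stand env.tips_ahead ahead of it and the grasp point (between the pads) lies 8 mm behind it (env.tips_ahead is the distance from the TCP to the fingertips, in m); z points along the fingers, y is the direction in which the jaws open and shut (so a half turn about z gives the same grasp; the last joint's range is limited). The gripper opens to 85 mm and grips with 20 to 120 N. Pads are 22 mm wide; open, the fingers measure 114 mm over their backs; the gripper's body (76 mm by 85 mm) begins 54 mm behind the grasp point. The pads swing forward as they close: fully open they stand 13 mm farther back than shut.
Start: joints at [-87.336, 21.807, 74.336, -0, 83.858, -12.336], TCP at [0.142, -0.531, 0.242] pointing down, gripper open.
Joint ranges: [-178.18, 178.18], [-50.72, 133.34], [12.68, 142.11], [-81.47, 261.47], [9.98, 163.14], [-165.26, 165.26]. Speed limits (degrees/s): [136.94, 136.94, 180, 180, 180, 180].

## Interface

Orientations are given as a 3x3 rotation matrix whose columns are the frame's x, y, z axes.
In Python, from rig import env gives the robot as it stands.
- The arm moves only by the tool servo_tool, never from a script. Its argument "commands" is a list of rows, each an object with "linear": the shift along the tool's x, y, z in mm, a list of three; "angular": the turn, a rotation vector about the tool's x, y, z in degrees, a list of three; "gripper": the opening, from -1 (shut) to 1 (fully open). In form: [{"linear": [x, y, z], "angular": [rx, ry, rz], "gripper": gripper}, ...]. A call has 1 to 20 rows; each row is the pose to reach, as a shift and turn from the pose commanded when the call began, along the tool's axes at that moment; what a row does not reach only later rows make up. A row lasts 1/10 s, in which the tool goes at most 50 mm and 8.59 degrees, less where a joint would pass 70% of its speed; a pose out of reach is approached as far as the arm can. A call with a gripper value outside its range is refused whole. The fingers move at their own pace and stop on an object; "force" is the grip in N (left out, the last holds). Time passes only in rows, so rows that repeat a pose let the fingers close. It gives the time, the measured TCP pose, the force and the opening at its end, in the units of the state.
- env.observe(): the state, without advancing time (a new reading comes with each control period).
- env.get_image(name): name is "scene" or "top" or "wrist"; returns a dict with "frame" (480x640x3 uint8, blue, green, red), "fx", "fy", "cx", "cy" (pixels), "k1" (the pictures are not rectified: a ray, as slopes to the right and down, at radius r is drawn at 1 + k1 r^2 times it, then the intrinsics apply), "cam_to_world" (4x4, takes a point from camera to world coordinates); the wrist camera has in their place "T_tool_cam" (4x4, takes a point from camera to tool coordinates, whose origin is the TCP and whose axes are the flange's). Camera axes: x right, y up, looking along -z (the intrinsics and any distortion apply to the point x, -y, -z); pixel columns grow to the right and rows downward; lengths in m; the calibration is good to about 2 mm. A picture is of the moment at which its call begins: read the wrist's pose just before it. There is no depth.
- env.close_job(): hands the job in, once; it reports no verdict.
Trained networks look in a picture, given as the dict that the camera call returned (one of the last four; its "shot" number tells which), for a name from the list of things; names that differ only in an ending like _2 or _b are one class to them, and where a whole thing is asked for, a point or a joint stands for the part that bears it (a point fixed in the world has none). Each returns a list of dicts, best first, with "confidence" (0 to 1); they miss things now and then, are a little off and sometimes report something else, mostly with a low value. They report only what shows in the picture. A call takes as long as a camera call. They do not tell look-alikes from the thing itself.
- env.trace(picture, query): "pixels" (480x640 bool, what is visible of it) and "extent" ([left, top, right, bottom] in pixels, round what is visible of it).
The state is a dict: "time_s": time; "q": joint angles; "qvel": joint speeds; "joint_efforts": joint torques, N m; "position": TCP position; "tool_rot": TCP orientation; "ft_force": force on the tool from outside, world axes, zero at the start; "wrist_torque": the same for the moment, N m; "grip_width": finger opening in m.
Only numpy, scipy, OpenCV 4.12 (cv2) and the standard library are available. Lean on these libraries where they do the work, as an engineer would, in place of code of your own. Each camera call takes 0.05 s, during which the arm holds its last target.

## Working session

There is one attempt and no reset: what is moved stays moved. The work goes in short steps, Python scripts to look and compute and a tool call to move; the robot and the scene stay as the last step left them, time stands still between calls to the robot, and variables do not carry over. Pictures are saved under pics/ and viewed, and the job is handed in when it is done.

Besides the shell and the picture viewer there is one more tool, called by a JSON object that holds its "method" and its "body". servo_tool: Moves the arm, as the interface text tells. Its arguments: {"type":"object","properties":{"commands":{"type":"array","items":{"type":"object","properties":{"linear":{"type":"array","items":{"type":"number"}},"angular":{"type":"array","items":{"type":"number"}},"gripper":{"type":"number"}}}},"force":{"type":"number"}},"required":["commands"]}

```bash
ls; mkdir -p pics; cat > h.py <<'E'
import numpy as np, cv2
from rig import env
E
python3 - <<'E'
from h import *
print(env.tips_ahead)
o=env.observe(); print({k:np.round(v,4).tolist() for k,v in o.items()})
for n in ["scene","top","wrist"]:
    p=env.get_image(n); cv2.imwrite(f"pics/{n}0.png",p["frame"])
    print(n,{k:(np.round(v,4).tolist() if not isinstance(v,(str,int)) else v) for k,v in p.items() if k!="frame"})
    for q in ["nut","pin_grip","pin","rotor","tube_rack","spare_nut"]:
        try: print(q,[(round(d["confidence"],2),np.round(d["extent"]).tolist()) for d in env.trace(p,q)])
        except Exception as e: print(q,e)
print(env.observe()["time_s"])
E
```

```text
pics
0.011
{'time_s': 0.0, 'q': [-87.3358, 21.8409, 74.3862, 0.0021, 83.8557, -12.3374], 'qvel': [-0.0248, 0.0507, -0.0291, -0.027, -0.106, -0.0235], 'joint_efforts': [-0.0017, -44.8468, -23.1282, -0.0002, 0.0047, -0.0], 'position': [0.1423, -0.531, 0.2417], 'tool_rot': [[0.9659, 0.2588, -0.0], [0.2588, -0.9659, 0.0014], [0.0003, -0.0014, -1.0]], 'ft_force': [-0.2085, -0.4271, -0.2728], 'wrist_torque': [0.0061, 0.0122, -0.021], 'grip_width': 0.0857}
scene {'fx': 519.1558, 'fy': 519.1558, 'cx': 317.9064, 'cy': 242.799, 'k1': -0.1094, 'cam_to_world': [[-0.3023, -0.5758, 0.7596, 1.2754], [0.9532, -0.1872, 0.2374, 0.3335], [0.0055, 0.7958, 0.6055, 0.6583], [0.0, 0.0, 0.0, 1.0]], 'shot': 1}
nut [(0.57, [257.0, 215.0, 276.0, 239.0]), (0.44, [408.0, 261.0, 436.0, 296.0])]
pin_grip [(0.79, [389.0, 194.0, 411.0, 233.0]), (0.68, [407.0, 262.0, 434.0, 295.0]), (0.57, [483.0, 291.0, 521.0, 324.0])]
pin [(0.74, [396.0, 191.0, 412.0, 238.0]), (0.74, [479.0, 293.0, 526.0, 330.0]), (0.69, [409.0, 261.0, 430.0, 291.0])]
rotor [(0.96, [228.0, 211.0, 312.0, 283.0])]
tube_rack [(0.74, [245.0, 297.0, 340
[... 370 characters left out ...]
, 238.0, 247.0, 276.0]), (0.63, [256.0, 336.0, 288.0, 403.0]), (0.62, [144.0, 234.0, 180.0, 259.0]), (0.19, [281.0, 119.0, 345.0, 172.0])]
pin [(0.78, [260.0, 340.0, 288.0, 403.0]), (0.54, [141.0, 234.0, 181.0, 260.0]), (0.49, [214.0, 240.0, 249.0, 278.0])]
rotor [(0.88, [341.0, 218.0, 425.0, 301.0])]
tube_rack [(0.86, [282.0, 119.0, 348.0, 174.0])]
spare_nut [(0.88, [522.0, 263.0, 549.0, 284.0])]
wrist {'fx': 331.2175, 'fy': 331.2175, 'cx': 320.124, 'cy': 236.6185, 'k1': -0.0083, 'T_tool_cam': [[-0.0002, 0.963, 0.2696, 0.0679], [1.0, 0.0001, 0.0006, 0.0009], [0.0006, 0.2696, -0.963, -0.1322], [0.0, 0.0, 0.0, 1.0]], 'shot': 3}
nut []
pin_grip []
pin []
rotor []
tube_rack []
spare_nut []
1.05
```

View pics/scene0.png

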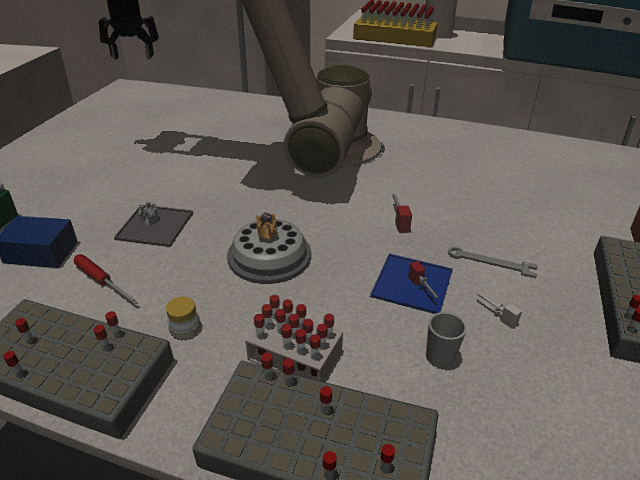

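View pics/top0.png

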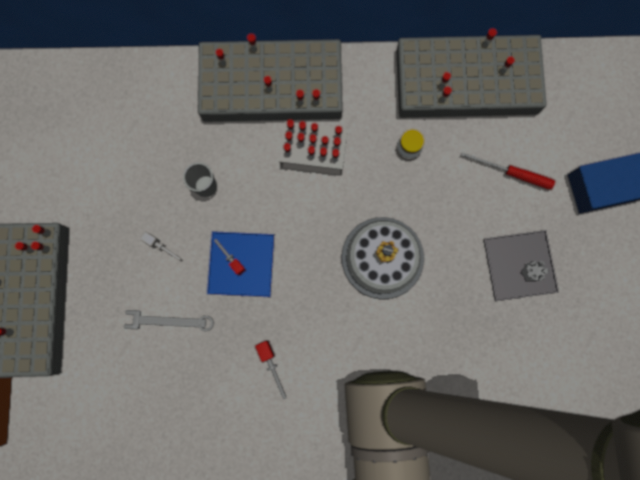

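```bash
python3 - <<'E'
import cv2,numpy as np
t=cv2.imread('pics/top0.png'); s=cv2.imread('pics/scene0.png')
a=cv2.resize(t[210:310,330:440],None,fx=4,fy=4,interpolation=cv2.INTER_CUBIC)
b=cv2.resize(s[190:300,220:330],None,fx=3.6,fy=3.6,interpolation=cv2.INTER_CUBIC)[:400]
cv2.imwrite('pics/z1.png',np.hstack([a,b[:, :350]]) )
a=cv2.resize(t[220:420,120:310],None,fx=2.9,fy=2.9,interpolation=cv2.INTER_CUBIC)
cv2.imwrite('pics/z2.png',a)
E
```

```text
Traceback (most recent call last):
ValueError: all the input array dimensions except for the concatenation axis must match exactly, but along dimension 0, the array at index 0 has size 400 and the array at index 1 has size 396
```

```bash
cat >> h.py <<'E'
def ray(p,uv,T=None):
    uv=np.atleast_2d(uv).astype(float)
    m=np.stack([(uv[:,0]-p["cx"])/p["fx"],(uv[:,1]-p["cy"])/p["fy"]],1)
    s=m.copy()
    for _ in range(20): s=m/(1+p["k1"]*(s**2).sum(1,keepdims=True))
    d=np.stack([s[:,0],-s[:,1],-np.ones(len(s))],1)
    T=np.array(p["cam_to_world"]) if T is None else T
    return T[:3,3],d@T[:3,:3].T
def onz(p,uv,z,T=None):
    o,d=ray(p,uv,T); return o+d*((z-o[2])/d[:,2])[:,None]
def tri(rs):
    A=np.zeros((3,3));b=np.zeros(3)
    for o,d in rs:
        d=d/np.linalg.norm(d);P=np.eye(3)-np.outer(d,d);A+=P;b+=P@o
    x=np.linalg.solve(A,b); return x,[np.linalg.norm(np.cross(x-o,d/np.linalg.norm(d))) for o,d in rs]
def proj(p,X,T=None):
    T=np.array(p["cam_to_world"]) if T is None else T
    c=(np.atleast_2d(X)-T[:3,3])@T[:3,:3]
    s=np.stack([c[:,0]/-c[:,2],c[:,1]/c[:,2]],1)
    s=s*(1+p["k1"]*(s**2).sum(1,keepdims=True))
    return np.stack([s[:,0]*p["fx"]+p["cx"],s[:,1]*p["fy"]+p["cy"]],1)
def wristT(p,o):
    T=np.eye(4);T[:3,:3]=o["tool_rot"];T[:3,3]=o["position"];return T@np.array(p["T_tool_cam"])
E
python3 - <<'E'
from h import *
import pickle
t=env.get_image("top"); s=env.get_image("scene")
pickle.dump((t,s),open('ts.pkl','wb'))
print("rotor", onz(t,[[341,259],[425,259],[383,218],[383,301]],0.03))
print("pin handle",onz(t,[[236,267],[215,240]],0.03))
print("rack",onz(t,[[315,146]],0.05), "cup",onz(t,[[200,182]],0.05), "red big", onz(t,[[264,352],[284,397]],0.03))
for u,v in (((236,267),(417,270)),((386,252),(266,216))): print(tri([[a[0],a[1][0]] for a in (ray(t,u),ray(s,v))]))
T=t["frame"];S=s["frame"]
a=cv2.resize(T[210:310,330:440],None,fx=4,fy=4,interpolation=cv2.INTER_CUBIC)
b=cv2.resize(S[195:295,225:315],None,fx=4,fy=4,interpolation=cv2.INTER_CUBIC)
cv2.imwrite('pics/z1.png',np.hstack([a,b]))
a=cv2.resize(T[225:305,200:285],None,fx=5,fy=5,interpolation=cv2.INTER_CUBIC)
b=cv2.resize(S[250:330,370:440],None,fx=5,fy=5,interpolation=cv2.INTER_CUBIC)
cv2.imwrite('pics/z2.png',np.hstack([a,b]))
E
```

```text
rotor [[ 0.51567678  0.08032109  0.03      ]
 [ 0.51209346 -0.08772708  0.03      ]
 [ 0.59759995 -0.00688384  0.03      ]
 [ 0.43013208 -0.00062688  0.03      ]]
pin handle [[0.50404057 0.29076617 0.03      ]
 [0.55973463 0.33334554 0.03      ]]
rack [[0.74556153 0.12782312 0.05      ]] cup [[0.67528229 0.36048957 0.05      ]] red big [[0.33586513 0.23530696 0.03      ]
 [0.24993761 0.19701134 0.03      ]]
(array([0.50467382, 0.29056218, 0.0258538 ]), [np.float64(0.0009065565899457193), np.float64(0.0009065565899458455)])
(array([ 0.51939849, -0.00500347,  0.09594147]), [np.float64(0.002366744447997659), np.float64(0.002366744447997643)])
```

View pics/z1.png

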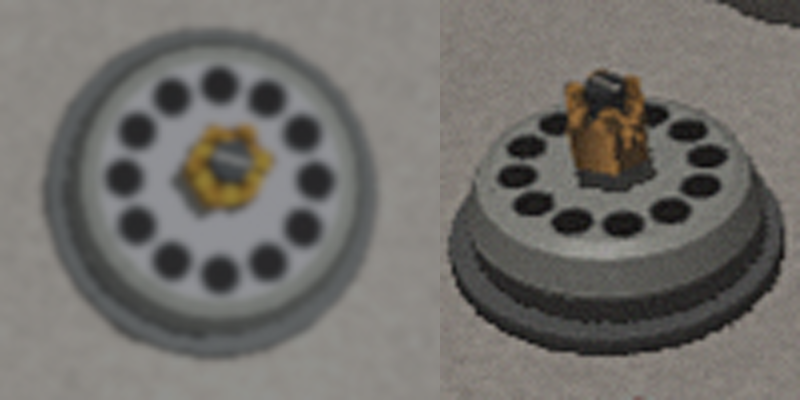

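View pics/z2.png

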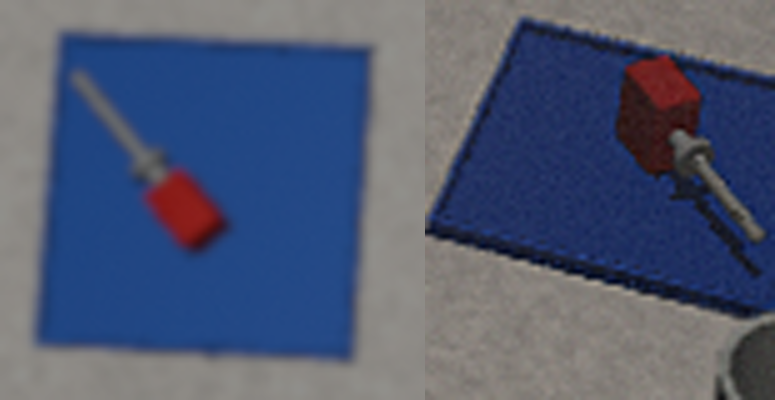

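{"method": "servo_tool", "body": {"commands": [{"linear":[50,-41,4],"angular":[0,0,0],"gripper":1},{"linear":[140,-117,11],"angular":[0,0,0],"gripper":1},{"linear":[496,-413,40],"angular":[0,0,0],"gripper":1},{"linear":[496,-413,40],"angular":[0,0,0],"gripper":1},{"linear":[496,-413,40],"angular":[0,0,0],"gripper":1},{"linear":[496,-413,40],"angular":[0,0,0],"gripper":1},{"linear":[496,-413,40],"angular":[0,0,0],"gripper":1},{"linear":[496,-413,40],"angular":[0,0,0],"gripper":1},{"linear":[496,-413,40],"angular":[0,0,0],"gripper":1},{"linear":[496,-413,40],"angular":[0,0,0],"gripper":1},{"linear":[496,-413,40],"angular":[0,0,0],"gripper":1},{"linear":[496,-413,40],"angular":[0,0,0],"gripper":1},{"linear":[496,-413,40],"angular":[0,0,0],"gripper":1},{"linear":[496,-413,40],"angular":[0,0,0],"gripper":1},{"linear":[496,-413,40],"angular":[0,0,0],"gripper":1},{"linear":[496,-413,40],"angular":[0,0,0],"gripper":1}]}}

```text
time_s: 2.75
position: [0.5142, -0.0047, 0.2024]
tool_rot: [[0.966, 0.258, -0.0], [0.258, -0.966, -0.0], [-0.0, 0.0, -1.0]]
ft_force: [-0.1, -1.4, -0.7]
grip_width: 0.0852
```

```bash
cat > look.py <<'E'
from h import *
import sys,pickle
n=sys.argv[1]
o=env.observe(); p=env.get_image("wrist")
pickle.dump((o,p),open(n+'.pkl','wb'))
print(o["time_s"],np.round(o["position"],4),np.round(o["tool_rot"],3).tolist(),np.round(o["ft_force"],2),o["grip_width"])
cv2.imwrite(f"pics/{n}.png",p["frame"])
E
python3 look.py w1
```

```text
2.75 [ 0.5142 -0.0047  0.2024] [[0.966, 0.258, -0.0], [0.258, -0.966, -0.0], [-0.0, 0.0, -1.0]] [-0.09 -1.41 -0.67] 0.08518421264063664
```

View pics/w1.png

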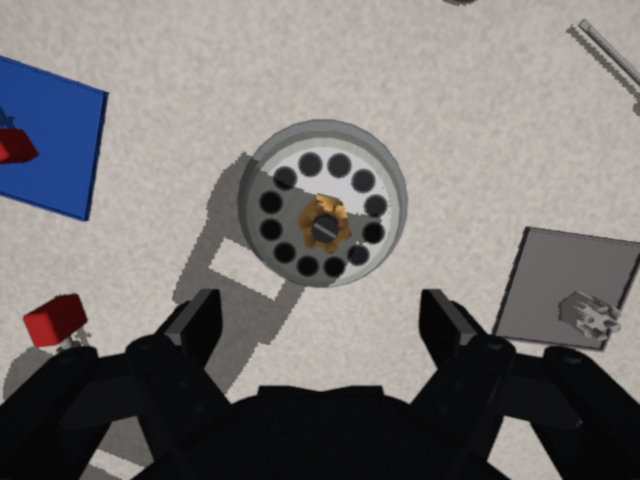

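{"method": "servo_tool", "body": {"commands": [{"linear":[0,0,35],"angular":[0,0,0],"gripper":1},{"linear":[0,0,70],"angular":[0,0,0],"gripper":1},{"linear":[0,0,70],"angular":[0,0,0],"gripper":1},{"linear":[0,0,70],"angular":[0,0,0],"gripper":1}]}}

```text
time_s: 3.2
position: [0.5146, -0.0048, 0.1332]
tool_rot: [[0.966, 0.257, 0.0], [0.257, -0.966, -0.0], [0.0, 0.0, -1.0]]
ft_force: [0.6, -0.3, 0.4]
grip_width: 0.0854
```

```bash
python3 look.py w2; python3 - <<'E'
import cv2,numpy as np
a=cv2.imread('pics/w1.png')[188:268,286:366];b=cv2.imread('pics/w2.png')
cv2.imwrite('pics/w1z.png',cv2.resize(a,None,fx=7,fy=7,interpolation=cv2.INTER_CUBIC))
E
```

```text
3.2 [ 0.5146 -0.0048  0.1332] [[0.966, 0.257, 0.0], [0.257, -0.966, -0.0], [0.0, 0.0, -1.0]] [ 0.65 -0.26  0.36] 0.08536152462407386
```

View pics/w2.png

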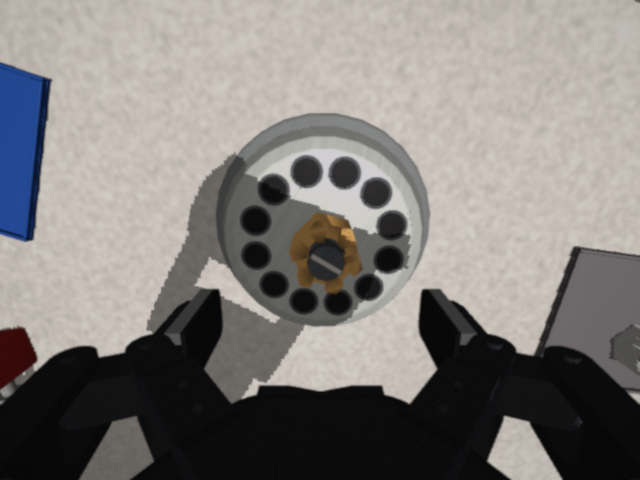

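View pics/w1z.png

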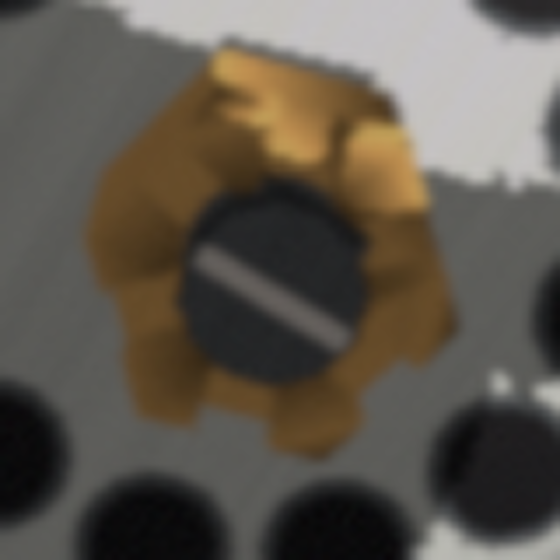

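```bash
python3 - <<'E'
import cv2,numpy as np
b=cv2.imread('pics/w2.png')[200:305,275:380]
b=cv2.resize(b,None,fx=5.7,fy=5.7,interpolation=cv2.INTER_CUBIC); b=np.clip(b.astype(float)*1.7,0,255).astype(np.uint8)
cv2.imwrite('pics/w2z.png',b)
E
```

```text
(no output)
```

View pics/w2z.png

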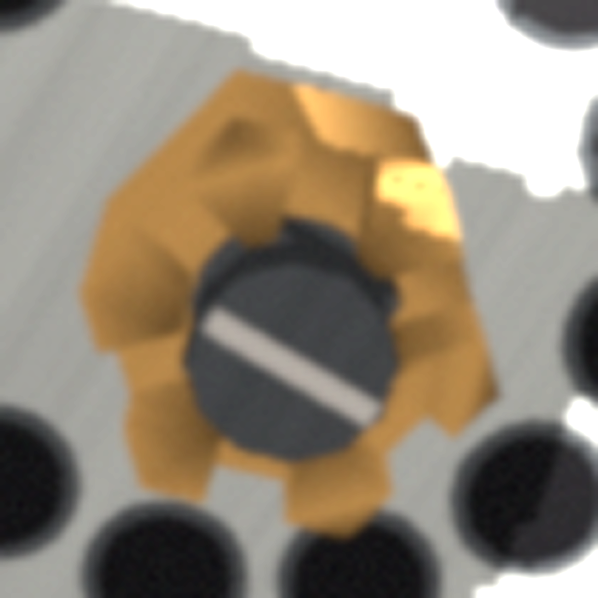

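```bash
cat > fit.py <<'E'
from h import *
import pickle
from scipy.optimize import least_squares
o2,p2=pickle.load(open('w2.pkl','rb'));o1,p1=pickle.load(open('w1.pkl','rb'))
T2=wristT(p2,o2);T1=wristT(p1,o1)
z2=lambda u:np.array(u)/5.7+[275,200]; z1=lambda u:np.array(u)/7+[286,188]
L2=z2([[210,320],[375,415]]);L1=z1([[200,255],[345,335]])
D2=z2([[186,358],[398,350],[292,461],[292,262]]); D1=z1([[181,285],[368,285],[275,383],[280,183]])
C2=z2([[345,537],[140,487],[82,290],[497,395]])
for zt in (0.096,0.1,0.104):
    for p,T,L,D in((p1,T1,L1,D1),(p2,T2,L2,D2)):
        l=onz(p,L,zt,T);d=l[1]-l[0]; dd=onz(p,D,zt,T)
        print(zt,"line ang",np.degrees(np.arctan2(d[1],d[0])),"mid",l.mean(0)[:2],"disc",dd[:2,:2].mean(0),dd[2:,:2].mean(0),"dia",np.linalg.norm(dd[1]-dd[0]),np.linalg.norm(dd[3]-dd[2]))
    c=onz(p2,C2,zt-.006,T2); print(c[:,:2].tolist())
    def f(v):
        a=v[2]+np.array([0,1,2,5])*np.pi/3*v[3]
        return np.concatenate([ (c[:,0]-v[0]-.02078*np.cos(a)), (c[:,1]-v[1]-.02078*np.sin(a))])
    best=None
    for s in(1,-1):
        for a0 in np.linspace(-3,3,7):
            r=least_squares(lambda w:f([w[0],w[1],w[2],s]),[.514,-.004,a0])
            if best is None or r.cost<best[0]: best=(r.cost,r.x,s)
    print("nut fit",best[1][:2],"corner ang mod60",np.degrees(best[1][2])%60,best[2],"rms mm",np.sqrt(best[0]*2/4)*1e3)
t,s=pickle.load(open('ts.pkl','rb'))
E
python3 fit.py
```

```text
0.096 line ang -104.67576074724585 mid [ 0.52119581 -0.00728479] disc [ 0.52231953 -0.0071618 ] [ 0.52248556 -0.00744344] dia 0.019849110567258813 0.0218975371852026
0.096 line ang -106.49122971032601 mid [ 0.52029745 -0.00762628] disc [ 0.52162185 -0.00715169] [ 0.52074374 -0.00739661] dia 0.020201328235827692 0.020165389163089804
[[0.5019074966346122, -0.018189216291140734], [0.5018881290014117, 0.0032288050724396753], [0.5206614064980494, 0.013725318884883705], [0.5206057644037347, -0.028619753360055702]]
nut fit [ 0.5202637  -0.00746597] corner ang mod60 29.98563458753847 -1 rms mm 0.5151916692518425
0.1 line ang -104.67576074724603 mid [ 0.52218286 -0.00696032] disc [ 0.52328774 -0.00683939] [ 0.52345099 -0.00711631] dia 0.01951628591856009 0.021530365059462504
0.1 line ang -106.49122971032601 mid [ 0.52171879 -0.00716632] disc [ 0.52301191 -0.00670294] [ 0.52215455 -0.00694208] dia 0.019724313810641488 0.019689223368049274
[[0.5036996042620114, -0.01750410732729089], [0.5036806783129303, 0.003425470259568325], [0.5220258261328704, 0.013682608232296634], [0.5219714529715833, -0.027696773173991353]]
nut fit [ 0.52184239 -0.00702546] corner ang mod60 29.985619890576146 -1 rms mm 0.17871509889920606
0.104 line ang -104.67576074724586 mid [ 0.52316992 -0.00663586] disc [ 0.52425595 -0.00651699] [ 0.52441641 -0.00678919] dia 0.019183461269861344 0.0211631929337223
0.104 line ang -106.49122971032565 mid [ 0.52314013 -0.00670637] disc [ 0.52440198 -0.0062542 ] [ 0.52356535 -0.00648755] dia 0.019247299385455257 0.01921305757300864
[[0.5054917118894107, -0.016818998363441053], [0.505473227624449, 0.003622135446696973], [0.5233902457676914, 0.013639897579709561], [0.5233371415394318, -0.02677379298792702]]
nut fit [ 0.52342109 -0.00658495] corner ang mod60 29.985609504400173 -1 rms mm 0.42722613914458624
```

{"method": "servo_tool", "body": {"commands": [{"linear":[7,4,0],"angular":[0,0,-8],"gripper":-1},{"linear":[7,4,0],"angular":[0,0,-16],"gripper":-1},{"linear":[7,4,0],"angular":[0,0,-24],"gripper":-1},{"linear":[7,4,0],"angular":[0,0,-32],"gripper":-1},{"linear":[7,4,0],"angular":[0,0,-40],"gripper":-1},{"linear":[7,4,0],"angular":[0,0,-48],"gripper":-1},{"linear":[7,4,0],"angular":[0,0,-56],"gripper":-1},{"linear":[7,4,0],"angular":[0,0,-64],"gripper":-1},{"linear":[7,4,0],"angular":[0,0,-72],"gripper":-1},{"linear":[7,4,6],"angular":[0,0,-75],"gripper":-1},{"linear":[7,4,12],"angular":[0,0,-75],"gripper":-1},{"linear":[7,4,12],"angular":[0,0,-75],"gripper":-1},{"linear":[7,4,12],"angular":[0,0,-75],"gripper":-1}], "force": 30}}

```text
time_s: 4.55
position: [0.5226, -0.0061, 0.121]
tool_rot: [[0.001, 1.0, 0.001], [1.0, -0.001, -0.0], [-0.0, 0.001, -1.0]]
ft_force: [0.4, -0.1, 0.2]
grip_width: -0.0002
```

{"method": "servo_tool", "body": {"commands": [{"linear":[0,0,3],"angular":[0,0,0],"gripper":-1},{"linear":[0,0,4.5],"angular":[0,0,0],"gripper":-1},{"linear":[0,0,6],"angular":[0,0,0],"gripper":-1},{"linear":[0,0,6],"angular":[0,0,0],"gripper":-1}]}}

```text
time_s: 4.95
position: [0.5223, -0.0059, 0.1141]
tool_rot: [[0.0, 1.0, -0.0], [1.0, -0.0, 0.0], [0.0, -0.0, -1.0]]
ft_force: [0.4, 0.5, 1.0]
grip_width: 0.0001
```

{"method": "servo_tool", "body": {"commands": [{"linear":[0,0,0.7],"angular":[0,0,0],"gripper":-1},{"linear":[0,0,1.4],"angular":[0,0,0],"gripper":-1},{"linear":[0,0,1.4],"angular":[0,0,0],"gripper":-1}]}}

```text
time_s: 5.25
position: [0.5223, -0.006, 0.1128]
tool_rot: [[0.0, 1.0, -0.0], [1.0, -0.0, 0.0], [0.0, -0.0, -1.0]]
ft_force: [-0.5, -0.0, -0.1]
grip_width: 0.0003
```

{"method": "servo_tool", "body": {"commands": [{"linear":[0,0,0.7],"angular":[0,0,0],"gripper":-1},{"linear":[0,0,1.4],"angular":[0,0,0],"gripper":-1},{"linear":[0,0,1.4],"angular":[0,0,0],"gripper":-1}]}}

```text
time_s: 5.55
position: [0.5225, -0.006, 0.1122]
tool_rot: [[0.0, 1.0, 0.001], [1.0, -0.0, -0.0], [-0.0, 0.001, -1.0]]
ft_force: [-2.3, 0.3, 6.1]
grip_width: -0.0001
```

```bash
python3 - <<'E'
from h import *
for i in range(4):
    o=env.observe(); print(np.round(o["position"],5),np.round(o["ft_force"],1)); env.get_image("wrist")
E
```

```text
[ 0.5225  -0.00602  0.11217] [-2.3  0.3  6.1]
[ 0.5225  -0.00602  0.11218] [-1.7  0.4  5.7]
[ 0.52248 -0.00601  0.11215] [-1.8  0.2  6.4]
[ 0.52249 -0.00601  0.11215] [-2.1 -0.2  5.8]
```

{"method": "servo_tool", "body": {"commands": [{"linear":[0,0,0.7],"angular":[0,0,0],"gripper":-1},{"linear":[0,0,0.7],"angular":[0,0,0],"gripper":-1}]}}

```text
time_s: 5.95
position: [0.5226, -0.006, 0.1121]
tool_rot: [[-0.0, 1.0, 0.002], [1.0, 0.0, -0.0], [-0.0, 0.002, -1.0]]
ft_force: [-3.1, -0.3, 12.8]
grip_width: -0.0001
```

{"method": "servo_tool", "body": {"commands": [{"linear":[0,0,-20],"angular":[0,0,0],"gripper":1},{"linear":[-1,0,-20],"angular":[0,0,0],"gripper":1},{"linear":[-1,0,-20],"angular":[0,0,0],"gripper":1},{"linear":[-1,0,-20],"angular":[0,0,0],"gripper":1},{"linear":[-1,0,-20],"angular":[0,0,0],"gripper":1},{"linear":[-1,0,-20],"angular":[0,0,0],"gripper":1},{"linear":[-1,0,-20],"angular":[0,0,0],"gripper":1},{"linear":[-1,0,-20],"angular":[0,0,0],"gripper":1}]}}

```text
time_s: 6.75
position: [0.5223, -0.007, 0.1307]
tool_rot: [[0.0, 1.0, -0.0], [1.0, -0.0, 0.0], [0.0, -0.0, -1.0]]
ft_force: [0.4, -0.5, 0.0]
grip_width: 0.0855
```

Down 53, then close at low force.

{"method": "servo_tool", "body": {"commands": [{"linear":[0,0,25],"angular":[0,0,0],"gripper":1},{"linear":[0,0,50],"angular":[0,0,0],"gripper":1},{"linear":[0,0,53],"angular":[0,0,0],"gripper":1},{"linear":[0,0,53],"angular":[0,0,0],"gripper":0.2},{"linear":[0,0,53],"angular":[0,0,0],"gripper":0.0},{"linear":[0,0,53],"angular":[0,0,0],"gripper":-0.15},{"linear":[0,0,53],"angular":[0,0,0],"gripper":-0.3},{"linear":[0,0,53],"angular":[0,0,0],"gripper":-0.3},{"linear":[0,0,53],"angular":[0,0,0],"gripper":-0.3}], "force": 25}}

```text
time_s: 7.65
position: [0.5227, -0.0071, 0.0789]
tool_rot: [[-0.0, 1.0, 0.002], [1.0, 0.0, -0.001], [-0.001, 0.002, -1.0]]
ft_force: [-0.9, 0.4, 6.4]
grip_width: 0.0354
```

{"method": "servo_tool", "body": {"commands": [{"linear":[0,0,0],"angular":[0,0,0],"gripper":-0.3},{"linear":[0,0,0],"angular":[0,0,4],"gripper":-0.3},{"linear":[0,0,0],"angular":[0,0,9],"gripper":-0.3},{"linear":[0,0,0],"angular":[0,0,14],"gripper":-0.3},{"linear":[0,0,0],"angular":[0,0,19],"gripper":-0.3},{"linear":[0,0,0],"angular":[0,0,24],"gripper":-0.3},{"linear":[0,0,0],"angular":[0,0,29],"gripper":-0.3},{"linear":[0,0,0],"angular":[0,0,34],"gripper":-0.3},{"linear":[0,0,0],"angular":[0,0,39],"gripper":-0.3},{"linear":[0,0,0],"angular":[0,0,43],"gripper":-0.3},{"linear":[0,0,0],"angular":[0,0,45.5],"gripper":-0.3},{"linear":[0,0,0],"angular":[0,0,45.5],"gripper":-0.3},{"linear":[0,0,0],"angular":[0,0,45.5],"gripper":-0.3}], "force": 70}}

```text
time_s: 8.95
position: [0.5219, -0.0067, 0.079]
tool_rot: [[0.713, 0.701, -0.0], [0.701, -0.713, 0.0], [0.0, -0.0, -1.0]]
ft_force: [-5.5, 1.3, 11.4]
grip_width: 0.0349
```

```bash
python3 - <<'E'
from h import *
o=env.observe(); R=o["tool_rot"]; print(np.round(o["position"],5),np.degrees(np.arctan2(R[1][0],R[0][0])),np.round(o["ft_force"],1),o["wrist_torque"])
E
```

```text
[ 0.52194 -0.00672  0.079  ] 44.48999182309265 [-5.5  1.3 11.4] [ 0.22140437  0.91980163 -0.24433854]
```

{"method": "servo_tool", "body": {"commands": [{"linear":[0,0,0],"angular":[0,0,0],"gripper":0.5},{"linear":[0,0,0],"angular":[0,0,0],"gripper":1},{"linear":[0,0,0],"angular":[0,0,0],"gripper":1},{"linear":[0,0,0],"angular":[0,0,0],"gripper":1},{"linear":[0,0,-30],"angular":[0,0,0],"gripper":1},{"linear":[0,0,-70],"angular":[0,0,0],"gripper":1},{"linear":[0,0,-70],"angular":[0,0,0],"gripper":1},{"linear":[0,0,-70],"angular":[0,0,0],"gripper":1}]}}

```text
time_s: 9.75
position: [0.5224, -0.007, 0.1482]
tool_rot: [[0.713, 0.701, 0.001], [0.701, -0.713, -0.0], [0.001, 0.001, -1.0]]
ft_force: [-0.2, 0.0, 0.4]
grip_width: 0.0854
```

```bash
python3 look.py w3;  python3 - <<'E'
import cv2,numpy as np
b=cv2.imread('pics/w3.png')[200:305,265:370]
b=cv2.resize(b,None,fx=5.7,fy=5.7,interpolation=cv2.INTER_CUBIC); b=np.clip(b.astype(float)*1.7,0,255).astype(np.uint8)
cv2.imwrite('pics/w3z.png',b)
E
```

```text
9.75 [ 0.5224 -0.007   0.1482] [[0.713, 0.701, 0.001], [0.701, -0.713, -0.0], [0.001, 0.001, -1.0]] [-0.16  0.02  0.4 ] 0.08535909601194389
```

View pics/w3z.png

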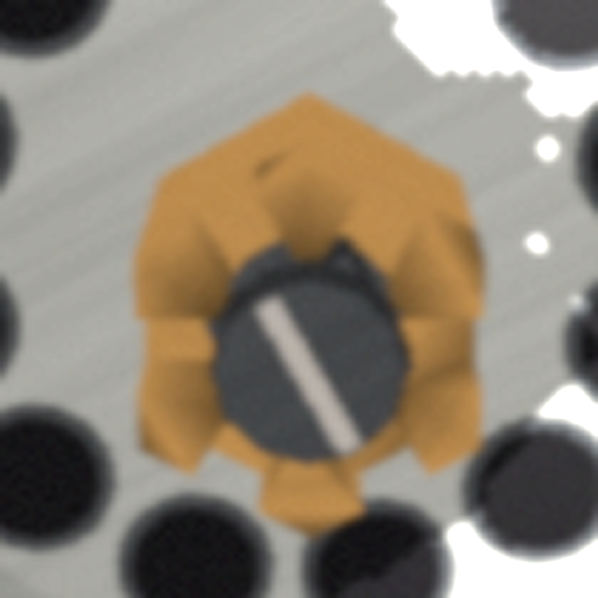

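```bash
python3 - <<'E'
from h import *
import pickle
o,p=pickle.load(open('w3.pkl','rb'));T=wristT(p,o)
z=lambda u:np.array(u)/5.7+[265,200]
l=onz(p,z([[268,305],[347,447]]),.1012,T);d=l[1]-l[0];print(np.degrees(np.arctan2(d[1],d[0])),l.mean(0))
dd=onz(p,z([[213,372],[410,368],[310,462],[305,275]]),.1012,T);print(dd[:2].mean(0),dd[2:].mean(0))
# corners nut top: bottom, left-low, left-up?, right-low
c=onz(p,z([[308,535],[140,448],[482,448]]),.0952,T)
for a,b in((0,1),(0,2)):
    d=c[b]-c[a];print("edge",np.degrees(np.arctan2(d[1],d[0]))%60, np.linalg.norm(d))
R=o["tool_rot"];print(np.degrees(np.arctan2(R[1][0],R[0][0])))
# pin from top/scene: handle & tip
t,s=pickle.load(open('ts.pkl','rb'))
T5=lambda u:np.array(u)/5+[200,225]
S5=lambda u:(np.array(u)-[425,0])/5+[370,250]
a=onz(t,T5([[148,163]]),.021);b=onz(t,T5([[77,76]]),.021);d=b-a;print("pin ang",np.degrees(np.arctan2(d[0,1],d[0,0])),a,b,np.linalg.norm(d))
h=onz(t,T5([[145,195],[180,172],[225,222],[193,245]]),.039);print("handle top",h,h.mean(0))
E
```

```text
-107.9692491966821 [ 0.52226701 -0.00706139  0.1012    ]
[ 0.52303708 -0.00680762  0.1012    ] [ 0.52277175 -0.0065111   0.1012    ]
edge 44.99765066126456 0.020367027397291314
edge 43.073359939217625 0.02093391867173289
44.49849047508908
pin ang 38.69228741438088 [[0.52452252 0.30532099 0.021     ]] [[0.56084346 0.33441152 0.021     ]] 0.04653460029362142
handle top [[0.50926658 0.30317067 0.039     ]
 [0.51817921 0.28930926 0.039     ]
 [0.49780431 0.27137814 0.039     ]
 [0.4889181  0.28403487 0.039     ]] [0.50354205 0.28697323 0.039     ]
```

```bash
cat > line.py <<'E'
from h import *
import pickle
for n,c,r in(('w1',(325,229),12),('w2',(326,262),15),('w3',(319,265),14)):
    o,p=pickle.load(open(n+'.pkl','rb'));T=wristT(p,o)
    f=p["frame"].astype(float); g=f.mean(2); sat=f.max(2)-f.min(2)
    yy,xx=np.mgrid[:480,:640]; m=((xx-c[0])**2+(yy-c[1])**2<r*r)&(sat<25)
    bg=np.median(g[m]); w=np.where(m,np.clip(g-bg-12,0,None),0)
    i=w>0; P=onz(p,np.stack([xx[i],yy[i]],1),.1012,T)[:,:2]; W=w[i]
    mu=(P*W[:,None]).sum(0)/W.sum(); C=((P-mu).T*W)@(P-mu)/W.sum(); e,v=np.linalg.eigh(C)
    print(n,i.sum(),mu,np.degrees(np.arctan2(v[1,1],v[0,1]))%180,np.sqrt(e)*1e3*np.sqrt(12))
E
python3 line.py
```

```text
w1 118 [ 0.52243692 -0.00643074] 73.02527187566774 [ 2.82369697 17.02845075]
w2 192 [ 0.52243034 -0.006162  ] 72.9149485089346 [ 2.71536674 15.86264114]
w3 171 [ 0.52241672 -0.00652442] 72.86581714076601 [ 2.74042662 16.84609806]
```

{"method": "servo_tool", "body": {"commands": [{"linear":[0.3,0,35],"angular":[0,0,0],"gripper":1},{"linear":[0.3,0,68],"angular":[0,0,0],"gripper":1},{"linear":[0.3,0,70],"angular":[0,0,0],"gripper":0.3},{"linear":[0.3,0,70],"angular":[0,0,0],"gripper":0.0},{"linear":[0.3,0,70],"angular":[0,0,0],"gripper":-0.3},{"linear":[0.3,0,70],"angular":[0,0,0],"gripper":-0.3},{"linear":[0.3,0,70],"angular":[0,0,0],"gripper":-0.3},{"linear":[0.3,0,70],"angular":[0,0,0],"gripper":-0.3},{"linear":[0.3,0,70],"angular":[0,0,1.3],"gripper":-0.3},{"linear":[0.3,0,70],"angular":[0,0,1.3],"gripper":-0.3},{"linear":[0.3,0,70],"angular":[0,0,1.3],"gripper":-0.3}], "force": 70}}

```text
time_s: 10.9
position: [0.5226, -0.0063, 0.0794]
tool_rot: [[0.729, 0.685, 0.001], [0.685, -0.729, 0.0], [0.001, 0.001, -1.0]]
ft_force: [-3.7, 4.0, 4.6]
grip_width: 0.0347
```

```bash
python3 - <<'E'
from h import *
o=env.observe(); R=o["tool_rot"]; print(np.round(o["position"],5),np.degrees(np.arctan2(R[1][0],R[0][0])),np.round(o["ft_force"],1),o["wrist_torque"])
E
```

```text
[ 0.52257 -0.00631  0.07941] 43.22347283492082 [-3.7  4.   4.6] [0.36307013 0.42121859 0.10986677]
```

{"method": "servo_tool", "body": {"commands": [{"linear":[0,0,0],"angular":[0,0,0],"gripper":0.5},{"linear":[0,0,0],"angular":[0,0,0],"gripper":1},{"linear":[0,0,0],"angular":[0,0,0],"gripper":1},{"linear":[0,0,0],"angular":[0,0,0],"gripper":1},{"linear":[0,0,-30],"angular":[0,0,0],"gripper":1},{"linear":[0,0,-70],"angular":[0,0,0],"gripper":1},{"linear":[0,0,-70],"angular":[0,0,0],"gripper":1},{"linear":[0,0,-70],"angular":[0,0,0],"gripper":1}]}}

```text
time_s: 11.7
position: [0.5227, -0.0068, 0.1482]
tool_rot: [[0.729, 0.685, 0.001], [0.685, -0.729, -0.0], [0.001, 0.001, -1.0]]
ft_force: [0.4, 0.3, 0.3]
grip_width: 0.0852
```

```bash
python3 look.py w4;  python3 - <<'E'
import cv2,numpy as np
b=cv2.imread('pics/w4.png')[200:305,265:370]
b=cv2.resize(b,None,fx=5.7,fy=5.7,interpolation=cv2.INTER_CUBIC); b=np.clip(b.astype(float)*1.7,0,255).astype(np.uint8)
cv2.imwrite('pics/w4z.png',b)
E
```

```text
11.7 [ 0.5227 -0.0068  0.1482] [[0.729, 0.685, 0.001], [0.685, -0.729, -0.0], [0.001, 0.001, -1.0]] [0.39 0.31 0.28] 0.0852490385441522
```

View pics/w4z.png

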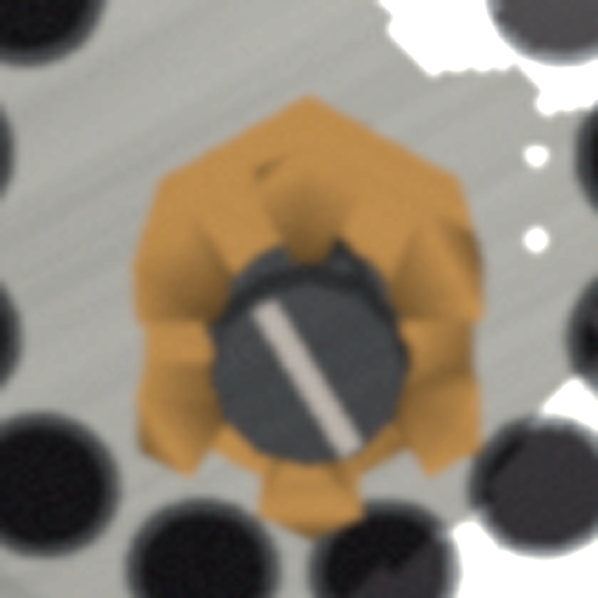

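{"method": "servo_tool", "body": {"commands": [{"linear":[20,-24,-20],"angular":[0,0,3],"gripper":1},{"linear":[55,-66,-20],"angular":[0,0,3],"gripper":1},{"linear":[189,-227,-20],"angular":[0,0,3],"gripper":1},{"linear":[189,-227,-20],"angular":[0,0,3],"gripper":1},{"linear":[189,-227,-20],"angular":[0,0,3],"gripper":1},{"linear":[189,-227,-20],"angular":[0,0,3],"gripper":1},{"linear":[189,-227,-20],"angular":[0,0,3],"gripper":1},{"linear":[189,-227,10],"angular":[0,0,3],"gripper":1},{"linear":[189,-227,10],"angular":[0,0,3],"gripper":1},{"linear":[189,-227,10],"angular":[0,0,3],"gripper":1}]}}

```text
time_s: 12.75
position: [0.5048, 0.2874, 0.1372]
tool_rot: [[0.764, 0.645, -0.002], [0.645, -0.764, -0.001], [-0.002, -0.001, -1.0]]
ft_force: [0.2, -0.6, 0.7]
grip_width: 0.0852
```

```bash
python3 look.py w5
```

```text
12.75 [0.5048 0.2874 0.1372] [[0.764, 0.645, -0.002], [0.645, -0.764, -0.001], [-0.002, -0.001, -1.0]] [ 0.2  -0.61  0.68] 0.08521228149699324
```

View pics/w5.png

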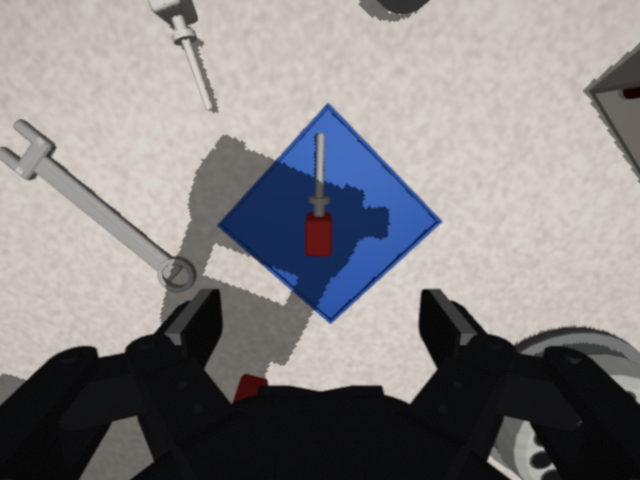

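```bash
python3 - <<'E'
from h import *
import pickle
o,p=pickle.load(open('w5.pkl','rb'));T=wristT(p,o)
f=p["frame"].astype(int)
m=(f[...,2]>f[...,1]+40)&(f[...,2]>f[...,0]+40); m[:, :290]=0;m[:,350:]=0;m[:190]=0;m[280:]=0
ys,xs=np.where(m);print(xs.min(),xs.max(),ys.min(),ys.max())
for r in range(ys.min(),ys.max()+1,5): a=xs[ys==r];print(r,a.min(),a.max(),f[r,318])
# shaft centre rows
C=[]
for r in list(range(138,192,4)):
    w=f[r,300:340]; g=(w[:,2]-w[:,0]*0.6); g=np.clip(g-g.min()-25,0,None); C.append([300+(g*np.arange(40)).sum()/g.sum(),r])
print(np.round(C,1).tolist())
L=onz(p,np.array(C),.021,T); d=L[0]-L[-1]; print("shaft",np.degrees(np.arctan2(d[1],d[0])),L[0],L[-1])
cv2.imwrite('pics/w5z.png',cv2.resize(p["frame"][120:265,280:360],None,fx=4,fy=4,interpolation=cv2.INTER_CUBIC))
E
```

```text
306 331 213 255
213 310 327 [87 88 89]
218 307 329 [13 14 64]
223 306 331 [20 21 96]
228 306 331 [21 22 98]
233 306 330 [19 20 96]
238 306 330 [19 21 97]
243 306 330 [19 21 96]
248 306 330 [20 21 96]
253 306 329 [18 19 94]
[[320.2, 138.0], [320.2, 142.0], [320.1, 146.0], [320.0, 150.0], [319.9, 154.0], [319.7, 158.0], [319.7, 162.0], [319.6, 166.0], [319.3, 170.0], [319.4, 174.0], [319.3, 178.0], [319.7, 182.0], [319.2, 186.0], [319.1, 190.0]]
shaft 38.85570492122823 [0.55973697 0.33311458 0.021     ] [0.53062247 0.30965928 0.021     ]
```

View pics/w5z.png

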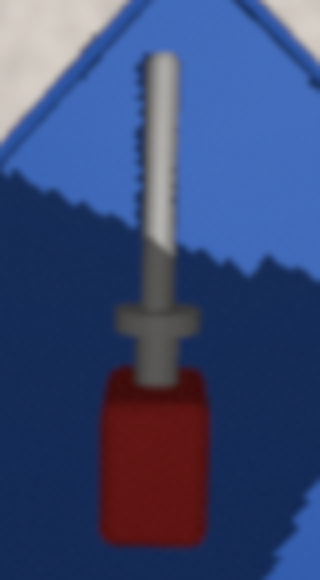

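```bash
python3 - <<'E'
from h import *
import pickle
o,p=pickle.load(open('w5.pkl','rb'));T=wristT(p,o)
q=np.array([[305.5,220.7],[331.5,220.7],[330.8,256.2],[305.7,256.2]])
for z in(.035,.039,.043):
    h=onz(p,q,z,T);print(z,h.mean(0)[:2],np.linalg.norm(h[1]-h[0]),np.linalg.norm(h[2]-h[1]))
h=onz(p,q,.039,T).mean(0)
a=np.radians(38.9)
L=np.array([.55974,.33311]);n=np.array([-np.sin(a),np.cos(a)]);u=np.array([np.cos(a),np.sin(a)])
print("perp handle vs shaft",n@h[:2],n@L)
tip=onz(p,[[320.5,132.8]],.021,T)[0];print("tip-74",tip[:2]-.074*u, "collar front", onz(p,[[319.2,120+305/4]],.024,T)[0][:2]-.028*u)
t,s=pickle.load(open('ts.pkl','rb'))
print(tri([[x[0],x[1][0]] for x in (ray(t,np.array([[77,76]])/5+[200,225]),ray(p,[[320.5,132.8]],T),ray(s,(np.array([[755,237]])-[425,0])/5+[370,250]))]))
ht=np.mean([[145,195],[180,172],[225,222],[193,245]],0)/5+[200,225]
print(tri([[x[0],x[1][0]] for x in (ray(t,ht),ray(p,q.mean(0),T))]))
# target shift
tgt=u*(u@h[:2])+n*(n@L)
d=tgt-o["position"][:2]; R=np.array(o["tool_rot"]); print(tgt,d, R.T@np.r_[d,0.022-o["position"][2]]*1e3)
E
```

```text
0.035 [0.50435832 0.28815052] 0.018851460457346935 0.027198663043115034
0.039 [0.50526008 0.288875  ] 0.0185295515779772 0.02673421673878893
0.043 [0.50616185 0.28959948] 0.018207642698607536 0.0262697704344629
perp handle vs shaft -0.09246967596420133 -0.09225546668313747
tip-74 [0.50501099 0.28879309] collar front [0.50565199 0.2892707 ]
(array([0.56194217, 0.33484251, 0.01848814]), [np.float64(0.0006704023044049352), np.float64(0.0008527742227497225), np.float64(0.0005844610680629954)])
(array([0.50416982, 0.28794584, 0.03331165]), [np.float64(4.44649018875455e-05), np.float64(4.446490188754169e-05)])
[0.50512557 0.28904171] [0.00034088 0.00167232] [  1.61240363  -0.96114026 115.21744374]
```

{"method": "servo_tool", "body": {"commands": [{"linear":[1.6,-1,40],"angular":[0,0,1.3],"gripper":1},{"linear":[1.6,-1,85],"angular":[0,0,1.3],"gripper":1},{"linear":[1.6,-1,110],"angular":[0,0,1.3],"gripper":1},{"linear":[1.6,-1,115],"angular":[0,0,1.3],"gripper":1},{"linear":[1.6,-1,115],"angular":[0,0,1.3],"gripper":0.2},{"linear":[1.6,-1,115],"angular":[0,0,1.3],"gripper":-0.2},{"linear":[1.6,-1,115],"angular":[0,0,1.3],"gripper":-0.4},{"linear":[1.6,-1,115],"angular":[0,0,1.3],"gripper":-0.6},{"linear":[1.6,-1,115],"angular":[0,0,1.3],"gripper":-0.7},{"linear":[1.6,-1,115],"angular":[0,0,1.3],"gripper":-0.7},{"linear":[1.6,-1,115],"angular":[0,0,1.3],"gripper":-0.7}], "force": 30}}

```text
time_s: 13.9
position: [0.5059, 0.29, 0.0239]
tool_rot: [[0.778, 0.628, 0.002], [0.628, -0.778, 0.0], [0.002, 0.001, -1.0]]
ft_force: [-0.5, 0.3, 6.0]
grip_width: 0.0197
```

```bash
python3 look.py w6
```

```text
13.9 [0.5059 0.29   0.0239] [[0.778, 0.628, 0.002], [0.628, -0.778, 0.0], [0.002, 0.001, -1.0]] [-0.46  0.3   6.04] 0.019686842406373254
```

View pics/w6.png

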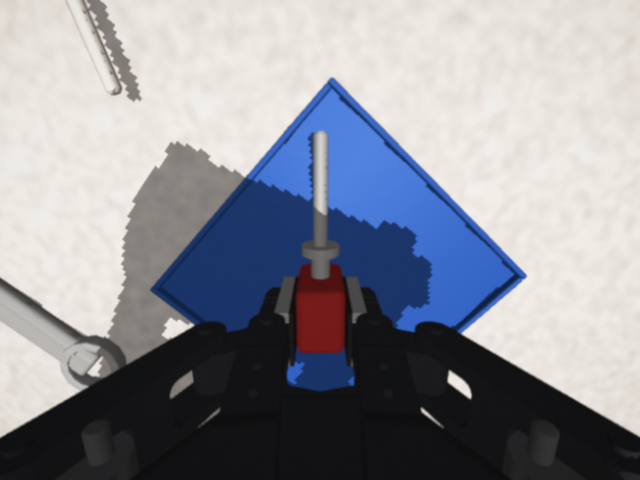

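{"method": "servo_tool", "body": {"commands": [{"linear":[0,0,0],"angular":[0,0,0],"gripper":-0.7},{"linear":[0,0,-20],"angular":[0,0,0],"gripper":-0.7},{"linear":[0,0,-60],"angular":[0,0,0],"gripper":-0.7},{"linear":[0,0,-105],"angular":[0,0,0],"gripper":-0.7},{"linear":[-20,23,-135],"angular":[0,0,-4],"gripper":-0.7},{"linear":[-45,52,-146],"angular":[0,0,-10],"gripper":-0.7},{"linear":[-75,87,-146],"angular":[0,0,-16],"gripper":-0.7},{"linear":[-105,121,-146],"angular":[0,0,-22],"gripper":-0.7},{"linear":[-135,156,-146],"angular":[0,0,-28],"gripper":-0.7},{"linear":[-165,191,-146],"angular":[0,0,-34.3],"gripper":-0.7},{"linear":[-195,225,-146],"angular":[0,0,-34.3],"gripper":-0.7},{"linear":[-225,260,-146],"angular":[0,0,-34.3],"gripper":-0.7},{"linear":[-250,289,-146],"angular":[0,0,-34.3],"gripper":-0.7},{"linear":[-259,300,-146],"angular":[0,0,-34.3],"gripper":-0.7},{"linear":[-259,300,-146],"angular":[0,0,-34.3],"gripper":-0.7},{"linear":[-259,300,-146],"angular":[0,0,-34.3],"gripper":-0.7},{"linear":[-259,300,-146],"angular":[0,0,-34.3],"gripper":-0.7}], "force": 50}}

```text
time_s: 15.65
position: [0.4923, -0.1048, 0.1688]
tool_rot: [[0.287, 0.958, -0.0], [0.958, -0.287, 0.0], [0.0, -0.0, -1.0]]
ft_force: [-0.2, 0.4, -2.0]
grip_width: 0.0192
```

```bash
python3 look.py w7
```

```text
15.65 [ 0.4923 -0.1048  0.1688] [[0.287, 0.958, -0.0], [0.958, -0.287, 0.0], [0.0, -0.0, -1.0]] [-0.19  0.39 -2.05] 0.019215152307137814
```

View pics/w7.png

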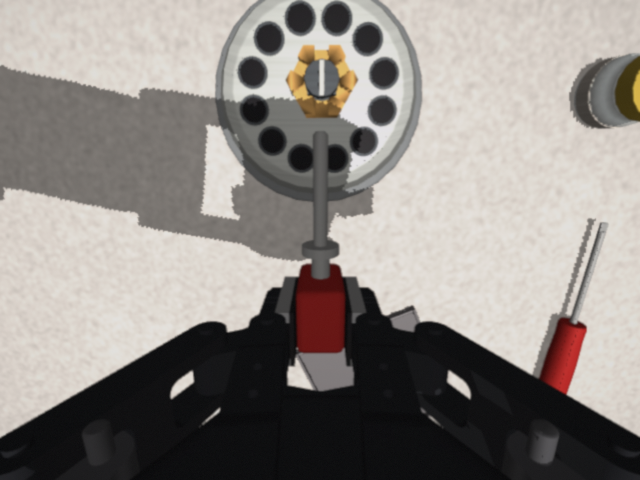

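```bash
cat > al.py <<'E'
from h import *
import pickle,sys
o,p=pickle.load(open(sys.argv[1]+'.pkl','rb'));f=p["frame"].astype(float);g=f.mean(2)
T=np.array(p["T_tool_cam"])
R=np.array(o["tool_rot"]);print("yaw",np.degrees(np.arctan2(R[1,0],R[0,0])))
C=[]
bx=cv2.GaussianBlur(p["frame"],(0,0),1).astype(float).mean(2)
for r in range(145,240,5):
    gr=np.gradient(bx[r,300:342]); l=np.argmin(gr[:21]); rr=21+np.argmax(gr[21:])
    C.append([300+(l+rr)/2,r,rr-l])
C=np.array(C);print(np.round(C,1).tolist())
zt=.0029
L=onz(p,C[:,:2],zt,T);pf=np.polyfit(L[:,0],L[:,1],1);print("shaft in tool: slope deg",np.degrees(np.arctan(pf[0])),"y at x=46:",np.polyval(pf,.046)*1e3,"resid",np.std(L[:,1]-np.polyval(pf,L[:,0]))*1e3)
print("tip x",onz(p,[[320,131.5]],zt,T)*1e3, "collar front", onz(p,[[320,240.5]],zt-.008,T)*1e3)
E
python3 al.py w7; python3 - <<'E'
from h import *
import pickle
for n in('w6','w7'):
    o,p=pickle.load(open(n+'.pkl','rb'))
    cv2.imwrite(f'pics/{n}t.png',cv2.resize(p["frame"][115:270,280:360],None,fx=4,fy=4,interpolation=cv2.INTER_CUBIC))
a,b=[cv2.imread(f'pics/{n}t.png') for n in('w6','w7')];cv2.imwrite('pics/cmp.png',np.hstack([a,b])[:600])
o,p=pickle.load(open('w7.pkl','rb'));T=wristT(p,o);f=p["frame"].astype(float)
c=(320.5,79);r=13;g=f.mean(2);sat=f.max(2)-f.min(2);yy,xx=np.mgrid[:480,:640];m=((xx-c[0])**2+(yy-c[1])**2<r*r)&(sat<25)
bg=np.median(g[m]);w=np.where(m,np.clip(g-bg-30,0,None),0);i=w>0;P=onz(p,np.stack([xx[i],yy[i]],1),.1012,T)[:,:2];W=w[i]
mu=(P*W[:,None]).sum(0)/W.sum();C=((P-mu).T*W)@(P-mu)/W.sum();e,v=np.linalg.eigh(C);print(mu,np.degrees(np.arctan2(v[1,1],v[0,1]))%180,np.sqrt(12*e)*1e3)
E
```

```text
yaw 73.29349207247544
[[326.5, 145.0, 29.0], [321.0, 150.0, 40.0], [316.5, 155.0, 33.0], [319.5, 160.0, 39.0], [320.5, 165.0, 41.0], [327.0, 170.0, 28.0], [320.0, 175.0, 16.0], [320.0, 180.0, 16.0], [320.0, 185.0, 16.0], [330.5, 190.0, 21.0], [320.0, 195.0, 18.0], [326.0, 200.0, 30.0], [320.0, 205.0, 16.0], [320.5, 210.0, 15.0], [323.5, 215.0, 21.0], [322.5, 220.0, 19.0], [321.5, 225.0, 17.0], [321.0, 230.0, 16.0], [320.0, 235.0, 14.0]]
shaft in tool: slope deg 0.057952302343886875 y at x=46: 0.8531754640725506 resid 1.3207693830377147
tip x [[72.08693446  0.08074712  2.9       ]] collar front [[30.22344524  0.07354561 -5.1       ]]
[ 0.52238442 -0.00727682] 73.5278075783562 [ 2.59909325 12.71766887]
```

View pics/cmp.png

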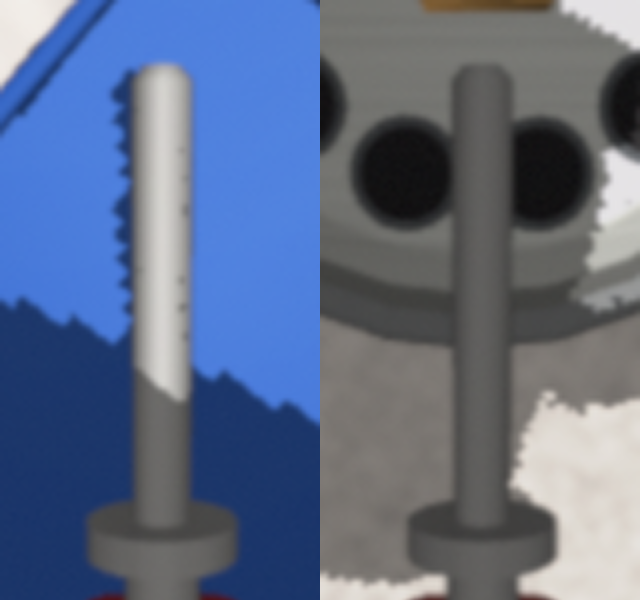

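{"method": "servo_tool", "body": {"commands": [{"linear":[0,0.3,30],"angular":[0,0,0],"gripper":-0.7},{"linear":[0,0.3,60],"angular":[0,0,0],"gripper":-0.7},{"linear":[0,0.3,76],"angular":[0,0,0],"gripper":-0.7},{"linear":[0,0.3,76.7],"angular":[0,0,0],"gripper":-0.7},{"linear":[0,0.3,76.7],"angular":[0,0,0],"gripper":-0.7},{"linear":[0,0.3,76.7],"angular":[0,0,0],"gripper":-0.7}]}}

```text
time_s: 16.3
position: [0.4932, -0.1062, 0.0932]
tool_rot: [[0.288, 0.958, 0.002], [0.958, -0.288, -0.001], [-0.0, 0.002, -1.0]]
ft_force: [0.6, -0.3, -0.9]
grip_width: 0.0189
```

```bash
python3 look.py w8; python3 - <<'E'
from h import *
p=env.get_image("scene");cv2.imwrite('pics/s8.png',cv2.resize(p["frame"][170:290,200:360],None,fx=5,fy=5,interpolation=cv2.INTER_CUBIC))
E
```

```text
16.3 [ 0.4932 -0.1062  0.0932] [[0.288, 0.958, 0.002], [0.958, -0.288, -0.001], [-0.0, 0.002, -1.0]] [ 0.62 -0.33 -0.88] 0.018890996329132267
```

View pics/w8.png

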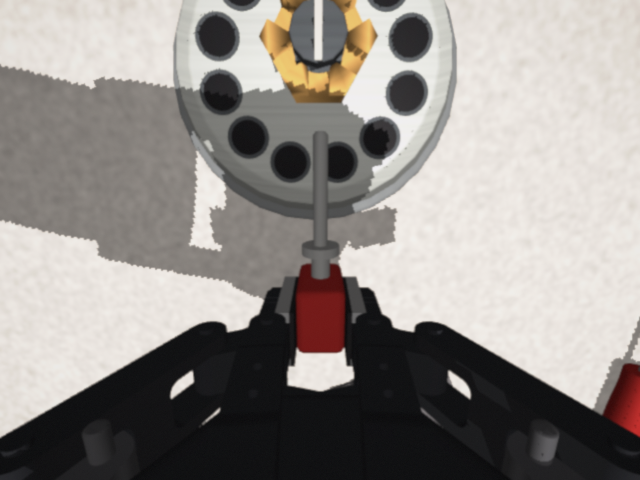

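View pics/s8.png

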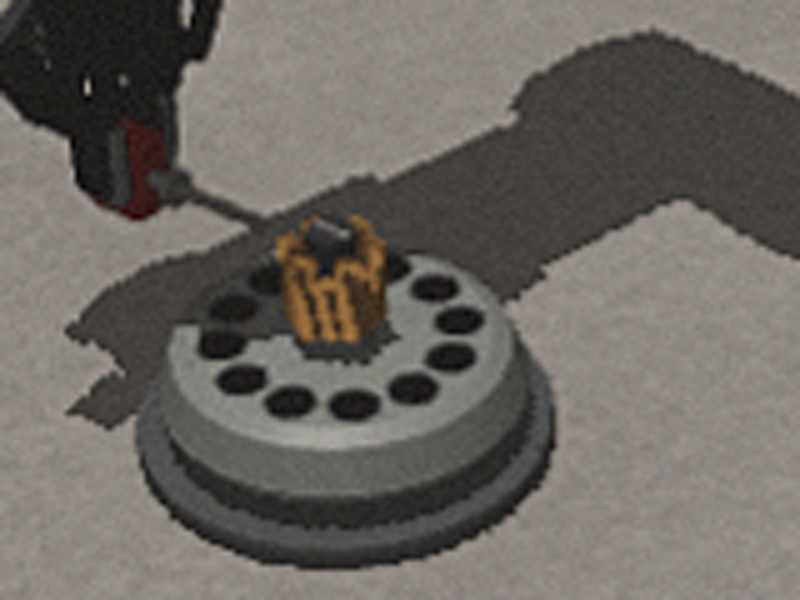

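{"method": "servo_tool", "body": {"commands": [{"linear":[0,0,0],"angular":[0,0,0],"gripper":-0.7},{"linear":[0,0,0],"angular":[0,0,0],"gripper":-0.7}]}}

```text
time_s: 16.6
position: [0.4927, -0.1064, 0.0925]
tool_rot: [[0.289, 0.957, 0.001], [0.957, -0.289, -0.0], [-0.0, 0.001, -1.0]]
ft_force: [-0.8, 0.2, -1.5]
grip_width: 0.0192
```

```bash
cat > st.py <<'E'
from h import *
o=env.observe();R=np.array(o["tool_rot"]);C=np.array([.5224,-.0063,.0892])
print(o["time_s"],"C in tool mm",np.round(R.T@(C-o["position"])*1e3,2),"yaw",np.degrees(np.arctan2(R[1,0],R[0,0])),"F tool",np.round(R.T@o["ft_force"],1),o["grip_width"])
E
python3 st.py
```

```text
16.6 C in tool mm [104.38  -0.53   3.28] yaw 73.19808452650021 F tool [-0.1 -0.8  1.5] 0.019175933627438965
```

{"method": "servo_tool", "body": {"commands": [{"linear":[4,-0.6,0.4],"angular":[0,0,0],"gripper":-0.7},{"linear":[8,-0.6,0.4],"angular":[0,0,0],"gripper":-0.7},{"linear":[11,-0.6,0.4],"angular":[0,0,0],"gripper":-0.7},{"linear":[11,-0.6,0.4],"angular":[0,0,0],"gripper":-0.7},{"linear":[11,-0.6,0.4],"angular":[0,0,0],"gripper":-0.7},{"linear":[11,-0.6,0.4],"angular":[0,0,0],"gripper":-0.7}]}}

```text
time_s: 17.2
position: [0.4952, -0.0957, 0.0917]
tool_rot: [[0.289, 0.957, -0.0], [0.957, -0.289, 0.0], [0.0, -0.0, -1.0]]
ft_force: [-0.1, -0.3, -0.8]
grip_width: 0.019
```

```bash
python3 st.py; python3 look.py w9; python3 - <<'E'
from h import *
a=cv2.imread('pics/w9.png')[0:270,240:400];cv2.imwrite('pics/w9z.png',cv2.resize(a,None,fx=2.2,fy=2.2,interpolation=cv2.INTER_CUBIC))
E
```

```text
17.2 C in tool mm [93.4   0.17  2.51] yaw 73.19900520733823 F tool [-0.3  0.   0.8] 0.01898800608015621
17.2 [ 0.4952 -0.0957  0.0917] [[0.289, 0.957, -0.0], [0.957, -0.289, 0.0], [0.0, -0.0, -1.0]] [-0.06 -0.26 -0.79] 0.01898800608015621
```

View pics/w9z.png

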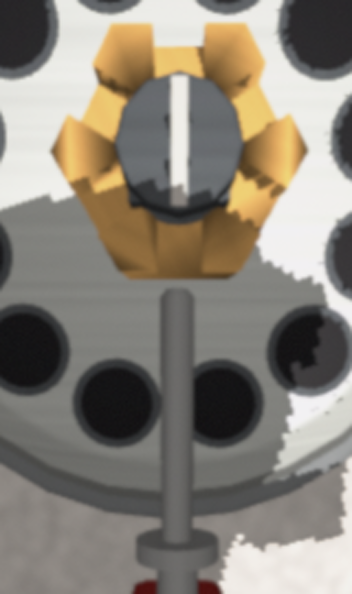

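{"method": "servo_tool", "body": {"commands": [{"linear":[0,0.2,-0.4],"angular":[0,0,0],"gripper":-0.7},{"linear":[3,0.2,-0.4],"angular":[0,0,0],"gripper":-0.7},{"linear":[6,0.2,-0.4],"angular":[0,0,0],"gripper":-0.7},{"linear":[9,0.2,-0.4],"angular":[0,0,0],"gripper":-0.7},{"linear":[11,0.2,-0.4],"angular":[0,0,0],"gripper":-0.7},{"linear":[12,0.2,-0.4],"angular":[0,0,0],"gripper":-0.7}]}}

```text
time_s: 17.85
position: [0.499, -0.0839, 0.0921]
tool_rot: [[0.289, 0.957, -0.0], [0.957, -0.289, 0.0], [-0.0, -0.0, -1.0]]
ft_force: [0.8, -0.5, -1.0]
grip_width: 0.0193
```

```bash
python3 st.py
```

```text
17.85 C in tool mm [8.105e+01 4.000e-02 2.930e+00] yaw 73.21939965686445 F tool [-0.3  0.9  1. ] 0.01925403618878555
```

{"method": "servo_tool", "body": {"commands": [{"linear":[2,0,0],"angular":[0,0,0],"gripper":-0.7},{"linear":[4,0,0],"angular":[0,0,0],"gripper":-0.7},{"linear":[6,0,0],"angular":[0,0,0],"gripper":-0.7},{"linear":[8,0,0],"angular":[0,0,0],"gripper":-0.7},{"linear":[8,0,0],"angular":[0,0,0],"gripper":-0.7}]}}

```text
time_s: 18.35
position: [0.5013, -0.0764, 0.0922]
tool_rot: [[0.289, 0.957, 0.0], [0.957, -0.289, -0.0], [-0.0, 0.0, -1.0]]
ft_force: [0.2, 0.2, 0.3]
grip_width: 0.019
```

```bash
python3 st.py
```

```text
18.35 C in tool mm [ 7.319e+01 -2.000e-02  2.960e+00] yaw 73.21247310303578 F tool [ 0.2  0.1 -0.3] 0.019044159282315135
```

{"method": "servo_tool", "body": {"commands": [{"linear":[3,0,0],"angular":[0,0,0],"gripper":-0.7},{"linear":[6,0,0],"angular":[0,0,0],"gripper":-0.7},{"linear":[9,0,0],"angular":[0,0,0],"gripper":-0.7},{"linear":[12,0,0],"angular":[0,0,0],"gripper":-0.7},{"linear":[15,0,0],"angular":[0,0,0],"gripper":-0.7},{"linear":[18,0,0],"angular":[0,0,0],"gripper":-0.7},{"linear":[21,0,0],"angular":[0,0,0],"gripper":-0.7},{"linear":[22,0,0],"angular":[0,0,0],"gripper":-0.7},{"linear":[22,0,0],"angular":[0,0,0],"gripper":-0.7}]}}

```text
time_s: 19.25
position: [0.5077, -0.0549, 0.0921]
tool_rot: [[0.289, 0.957, 0.0], [0.957, -0.289, 0.001], [0.001, 0.0, -1.0]]
ft_force: [0.9, 0.3, 1.1]
grip_width: 0.019
```

```bash
python3 st.py
```

```text
19.25 C in tool mm [5.082e+01 3.000e-02 2.970e+00] yaw 73.21061492747761 F tool [ 0.5  0.8 -1.1] 0.01898903463453259
```

```bash
python3 look.py w10; python3 - <<'E'
from h import *
a=cv2.imread('pics/w10.png')[90:270,230:410];cv2.imwrite('pics/w10z.png',cv2.resize(a,None,fx=3.3,fy=3.3,interpolation=cv2.INTER_CUBIC))
E
```

```text
19.25 [ 0.5077 -0.0549  0.0921] [[0.289, 0.957, 0.0], [0.957, -0.289, 0.001], [0.001, 0.0, -1.0]] [0.91 0.29 1.13] 0.01898903463453259
```

View pics/w10z.png

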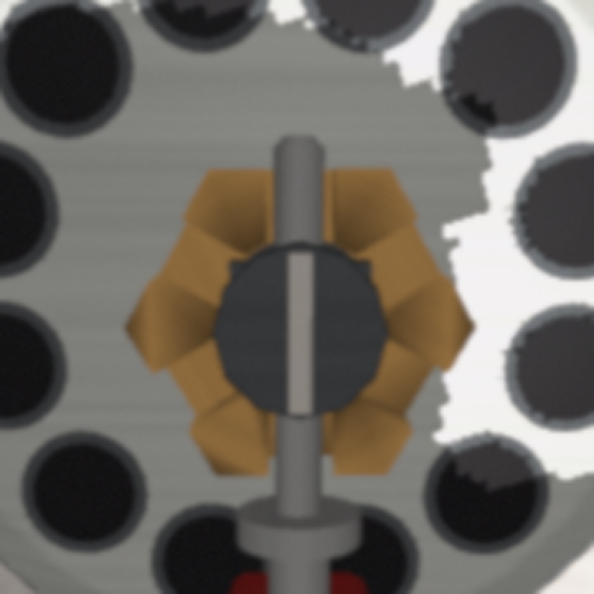

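{"method": "servo_tool", "body": {"commands": [{"linear":[1,0,0],"angular":[0,0,0],"gripper":-0.7},{"linear":[2,0,0],"angular":[0,0,0],"gripper":-0.7},{"linear":[3,0,0],"angular":[0,0,0],"gripper":-0.7},{"linear":[4,0,0],"angular":[0,0,0],"gripper":-0.7},{"linear":[4,0,0],"angular":[0,0,0],"gripper":-0.7}]}}

```text
time_s: 19.8
position: [0.5088, -0.0514, 0.0921]
tool_rot: [[0.289, 0.957, 0.0], [0.957, -0.289, 0.0], [0.0, 0.0, -1.0]]
ft_force: [0.0, -0.3, 2.0]
grip_width: 0.0192
```

```bash
python3 st.py
```

```text
19.8 C in tool mm [47.13 -0.05  2.95] yaw 73.19615268154529 F tool [-0.3  0.1 -2. ] 0.01920189123548061
```

{"method": "servo_tool", "body": {"commands": [{"linear":[0.5,0,0],"angular":[0,0,0],"gripper":-0.7},{"linear":[1,0,0],"angular":[0,0,0],"gripper":-0.7},{"linear":[1.5,0,0],"angular":[0,0,0],"gripper":-0.7},{"linear":[1.5,0,0],"angular":[0,0,0],"gripper":-0.7}]}}

```text
time_s: 20.2
position: [0.5091, -0.0501, 0.0921]
tool_rot: [[0.289, 0.957, -0.0], [0.957, -0.289, 0.0], [0.0, -0.0, -1.0]]
ft_force: [-1.0, -0.9, 2.2]
grip_width: 0.0192
```

```bash
python3 st.py; python3 look.py w11; python3 - <<'E'
from h import *
a=cv2.imread('pics/w11.png')[90:270,230:410];cv2.imwrite('pics/w11z.png',cv2.resize(a,None,fx=3.3,fy=3.3,interpolation=cv2.INTER_CUBIC))
E
```

```text
20.2 C in tool mm [4.578e+01 2.000e-02 2.900e+00] yaw 73.19956924118154 F tool [-1.1 -0.7 -2.2] 0.019188813478020213
20.2 [ 0.5091 -0.0501  0.0921] [[0.289, 0.957, -0.0], [0.957, -0.289, 0.0], [0.0, -0.0, -1.0]] [-1.   -0.86  2.2 ] 0.019188813478020213
```

View pics/w11z.png

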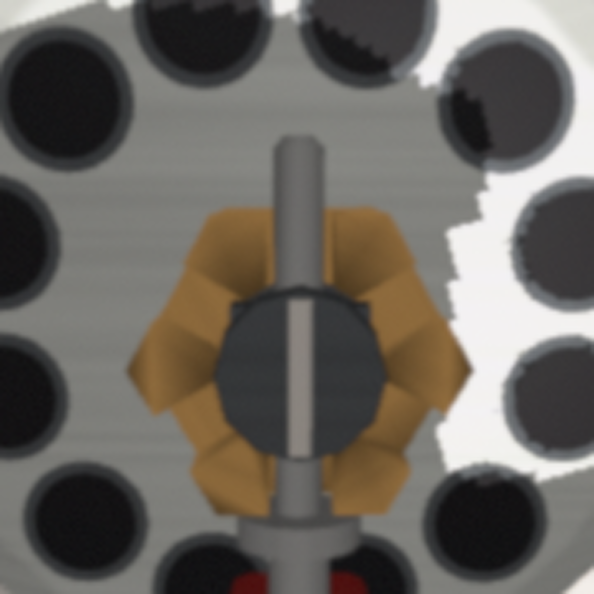

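Nearly flush, with no contact force yet. Advance slowly until it touches.

{"method": "servo_tool", "body": {"commands": [{"linear":[0.4,0,0],"angular":[0,0,0],"gripper":-0.7},{"linear":[0.8,0,0],"angular":[0,0,0],"gripper":-0.7},{"linear":[0.8,0,0],"angular":[0,0,0],"gripper":-0.7}]}}

```text
time_s: 20.55
position: [0.5094, -0.0494, 0.0921]
tool_rot: [[0.289, 0.957, 0.0], [0.957, -0.289, 0.0], [0.0, 0.0, -1.0]]
ft_force: [0.2, -0.9, 1.9]
grip_width: 0.0191
```

```bash
python3 st.py
```

```text
20.55 C in tool mm [ 4.502e+01 -2.000e-02  2.940e+00] yaw 73.20039464389917 F tool [-0.8  0.4 -1.9] 0.01912889473752165
```

{"method": "servo_tool", "body": {"commands": [{"linear":[0.4,0,0],"angular":[0,0,0],"gripper":-0.7},{"linear":[0.8,0,0],"angular":[0,0,0],"gripper":-0.7},{"linear":[0.8,0,0],"angular":[0,0,0],"gripper":-0.7}]}}

```text
time_s: 20.85
position: [0.5096, -0.0488, 0.0922]
tool_rot: [[0.289, 0.957, -0.0], [0.957, -0.289, -0.0], [-0.0, 0.0, -1.0]]
ft_force: [-0.7, -3.1, 2.7]
grip_width: 0.0194
```

```bash
python3 st.py
```

```text
20.85 C in tool mm [ 4.443e+01 -2.000e-02  2.940e+00] yaw 73.2089631060904 F tool [-3.2  0.2 -2.7] 0.019419857416185668
```

{"method": "servo_tool", "body": {"commands": [{"linear":[0.5,0,0],"angular":[0,0,0],"gripper":-0.7},{"linear":[0.9,0,0],"angular":[0,0,0],"gripper":-0.7},{"linear":[0.9,0,0],"angular":[0,0,0],"gripper":-0.7}]}}

```text
time_s: 21.15
position: [0.5097, -0.0486, 0.0922]
tool_rot: [[0.289, 0.957, -0.001], [0.957, -0.289, -0.002], [-0.002, -0.0, -1.0]]
ft_force: [-3.3, -7.3, 3.1]
grip_width: 0.019
```

```bash
python3 st.py;python3 look.py w12; python3 - <<'E'
from h import *
a=cv2.imread('pics/w12.png')[90:270,230:410];cv2.imwrite('pics/w12z.png',cv2.resize(a,None,fx=3.3,fy=3.3,interpolation=cv2.INTER_CUBIC))
E
```

```text
21.15 C in tool mm [ 4.42e+01 -3.00e-02  2.92e+00] yaw 73.21066110152819 F tool [-7.9 -1.1 -3.1] 0.01903405453494662
21.15 [ 0.5097 -0.0486  0.0922] [[0.289, 0.957, -0.001], [0.957, -0.289, -0.002], [-0.002, -0.0, -1.0]] [-3.32 -7.29  3.08] 0.01903405453494662
```

View pics/w12z.png

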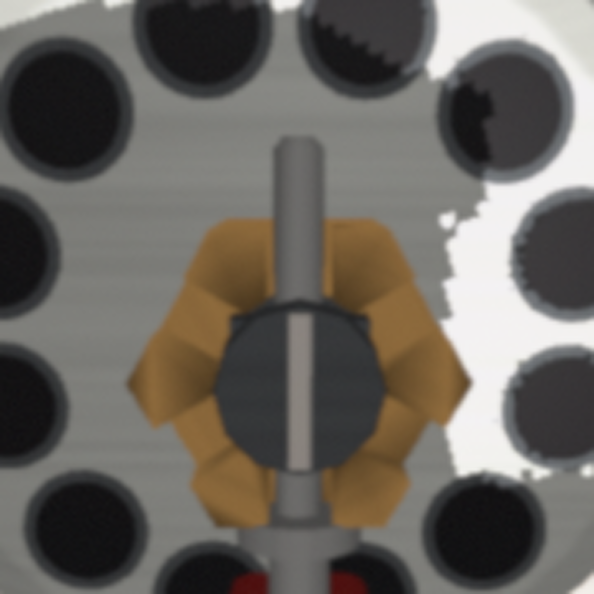

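{"method": "servo_tool", "body": {"commands": [{"linear":[0.5,0,0],"angular":[0,0,0],"gripper":-0.7},{"linear":[0.7,0,0],"angular":[0,0,0],"gripper":-0.7},{"linear":[0.7,0,0],"angular":[0,0,0],"gripper":-0.7}]}}

```text
time_s: 21.5
position: [0.5098, -0.0485, 0.0922]
tool_rot: [[0.289, 0.957, -0.001], [0.957, -0.289, -0.003], [-0.003, -0.0, -1.0]]
ft_force: [-4.1, -10.5, 3.2]
grip_width: 0.0191
```

```bash
python3 st.py
```

```text
21.5 C in tool mm [44.03 -0.08  2.93] yaw 73.21436881918837 F tool [-11.2  -0.9  -3.2] 0.019094178456703116
```

{"method": "servo_tool", "body": {"commands": [{"linear":[-0.6,0,0],"angular":[0,0,0],"gripper":-0.7},{"linear":[-0.6,0,0],"angular":[0,0,0],"gripper":-0.3},{"linear":[-0.6,0,0],"angular":[0,0,0],"gripper":0.3},{"linear":[-0.6,0,0],"angular":[0,0,0],"gripper":1},{"linear":[-0.6,0,0],"angular":[0,0,0],"gripper":1},{"linear":[-0.6,0,0],"angular":[0,0,0],"gripper":1},{"linear":[-0.6,0,-10],"angular":[0,0,0],"gripper":1},{"linear":[-0.6,0,-35],"angular":[0,0,0],"gripper":1},{"linear":[-0.6,0,-75],"angular":[0,0,0],"gripper":1},{"linear":[-0.6,0,-75],"angular":[0,0,0],"gripper":1},{"linear":[-0.6,0,-75],"angular":[0,0,0],"gripper":1}]}}

```text
time_s: 22.6
position: [0.5101, -0.0477, 0.1681]
tool_rot: [[0.289, 0.957, 0.002], [0.957, -0.289, -0.001], [-0.0, 0.002, -1.0]]
ft_force: [-0.5, -0.8, -0.6]
grip_width: 0.0854
```

```bash
python3 st.py;python3 look.py w13; python3 - <<'E'
from h import *
a=cv2.imread('pics/w13.png')[60:360,200:440];cv2.imwrite('pics/w13z.png',cv2.resize(a,None,fx=2,fy=2,interpolation=cv2.INTER_CUBIC))
for n in("scene","top"):cv2.imwrite(f'pics/{n}13.png',env.get_image(n)["frame"])
E
```

```text
22.6 C in tool mm [43.2  -0.32 78.88] yaw 73.20450445727772 F tool [-0.9 -0.3  0.6] 0.08544987034376592
22.6 [ 0.5101 -0.0477  0.1681] [[0.289, 0.957, 0.002], [0.957, -0.289, -0.001], [-0.0, 0.002, -1.0]] [-0.5  -0.79 -0.56] 0.08544987034376592
```

View pics/w13z.png

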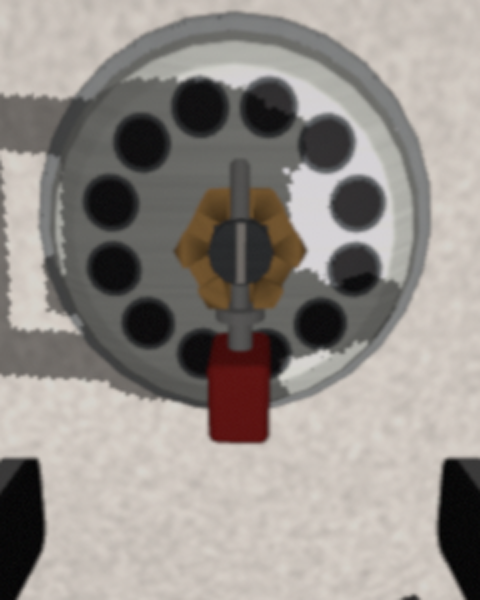

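View pics/scene13.png

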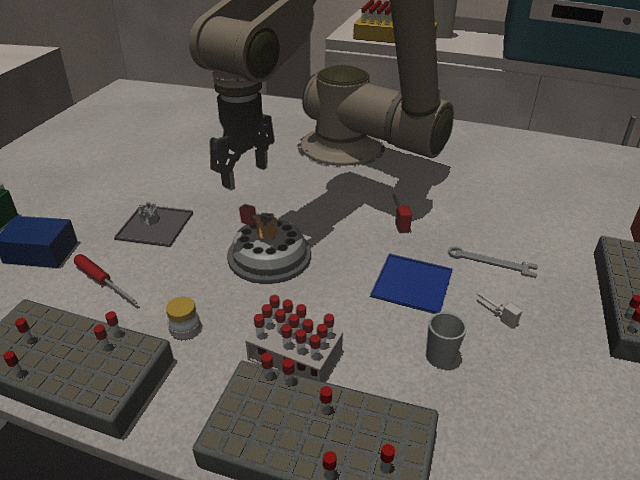

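```bash
python3 - <<'E'
from h import *
import pickle
o,p=pickle.load(open('w13.pkl','rb'));T=wristT(p,o)
C=np.array([.5224,-.0063,.0892]);a=np.radians(73.2);u=np.array([np.cos(a),np.sin(a),0]);z=np.array([0,0,1])
for n,X in dict(tip=C+.028*u,collar_front_top=C-.018*u+.008*z,collar_back_top=C-.022*u+.008*z,handle_front_top=C-.032*u+.018*z,handle_back_top=C-.06*u+.018*z,nutfarflat=C+.018*u+.006*z,nutnear=C-.018*u+.006*z).items(): print(n,proj(p,X,T)[0])
b=cv2.resize(p["frame"][130:290,270:370],None,fx=3.75,fy=3.75,interpolation=cv2.INTER_CUBIC)
cv2.imwrite('pics/w13y.png',np.clip(b.astype(float)*1.6,0,255).astype(np.uint8))
E
```

```text
tip [319.43215403 137.58650248]
collar_front_top [319.47908105 214.114517  ]
collar_back_top [319.48328661 220.36520322]
handle_front_top [319.49122976 240.10296378]
handle_back_top [319.52032467 282.79075937]
nutfarflat [319.44038728 154.72042943]
nutnear [319.47967891 213.46866702]
```

View pics/w13y.png

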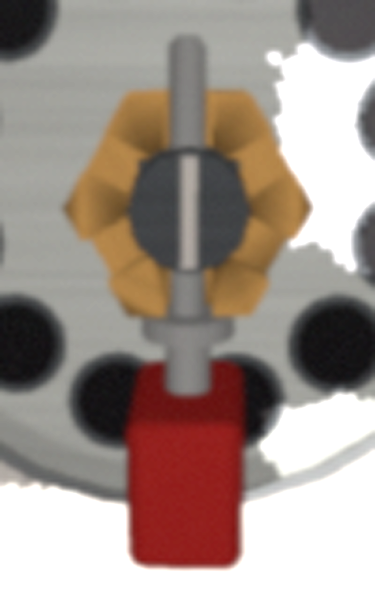

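```bash
python3 - <<'E'
from h import *
import pickle
u=np.array([np.cos(np.radians(73.2)),np.sin(np.radians(73.2))])
for n,x0,y0 in(('w12',319.5,90),('w13',319.5,130)):
    o,p=pickle.load(open(n+'.pkl','rb'));T=wristT(p,o);g=p["frame"].astype(float)
    # tip edge by gradient along col avg
    col=g[:,316:323].mean((1,2)); e=np.gradient(cv2.GaussianBlur(col.reshape(-1,1),(0,0),1).ravel())
    r=slice(120,145); te=120+np.argmax(np.abs(e[r]))
    i=te; q=np.abs(e[i-2:i+3]); te=(q*np.arange(i-2,i+3)).sum()/q.sum()
    colb=g[:,[303,304,305,334,335,336],:2].mean((1,2)) # far flat edge of nut beside slot
    colr=(g[:,:,2]-g[:,:,0])[:, [306,307,308,331,332,333]].mean(1); eb=np.gradient(cv2.GaussianBlur(colr.reshape(-1,1),(0,0),1).ravel()); j=145+np.argmax(eb[145:175])
    q=np.clip(eb[j-2:j+3],0,None); fe=(q*np.arange(j-2,j+3)).sum()/q.sum()
    a=onz(p,[[319.5,te]],.0892,T)[0][:2]@u; b=onz(p,[[319.5,fe]],.0952,T)[0][:2]@u
    print(n,te,fe,"tip-farflat mm",(a-b)*1e3, "tip",a*1e3)
E
```

```text
w12 130.75853937602534 155.80319150428684 tip-farflat mm 9.272281961628936 tip 173.1216706425311
w13 139.09159700516173 153.7297544870621 tip-farflat mm 8.53746817875875 tip 172.07550993856793
```

{"method": "servo_tool", "body": {"commands": [{"linear":[-20,0,0],"angular":[0,0,0],"gripper":-1},{"linear":[-48,0,0],"angular":[0,0,0],"gripper":-1},{"linear":[-48,0,0],"angular":[0,0,0],"gripper":-1},{"linear":[-48,0,0],"angular":[0,0,0],"gripper":-1},{"linear":[-48,0,0],"angular":[0,0,0],"gripper":-1},{"linear":[-48,0,0],"angular":[0,0,0],"gripper":-1},{"linear":[-48,0,0],"angular":[0,0,0],"gripper":-1},{"linear":[-48,0,0],"angular":[0,0,0],"gripper":-1},{"linear":[-48,0,35],"angular":[0,0,0],"gripper":-1},{"linear":[-48,0,70],"angular":[0,0,0],"gripper":-1},{"linear":[-48,0,76],"angular":[0,0,0],"gripper":-1},{"linear":[-48,0,76],"angular":[0,0,0],"gripper":-1},{"linear":[-48,0,76],"angular":[0,0,0],"gripper":-1}], "force": 30}}

```text
time_s: 24.05
position: [0.4968, -0.0939, 0.0925]
tool_rot: [[0.289, 0.957, 0.002], [0.957, -0.289, -0.001], [-0.0, 0.002, -1.0]]
ft_force: [0.4, -0.4, 0.6]
grip_width: -0.0001
```

```bash
python3 st.py;python3 look.py w14
```

```text
24.05 C in tool mm [91.29 -0.84  3.26] yaw 73.20784615100364 F tool [-0.2  0.4 -0.6] -7.687060702916595e-05
24.05 [ 0.4968 -0.0939  0.0925] [[0.289, 0.957, 0.002], [0.957, -0.289, -0.001], [-0.0, 0.002, -1.0]] [ 0.36 -0.35  0.58] -7.687060702916595e-05
```

View pics/w14.png

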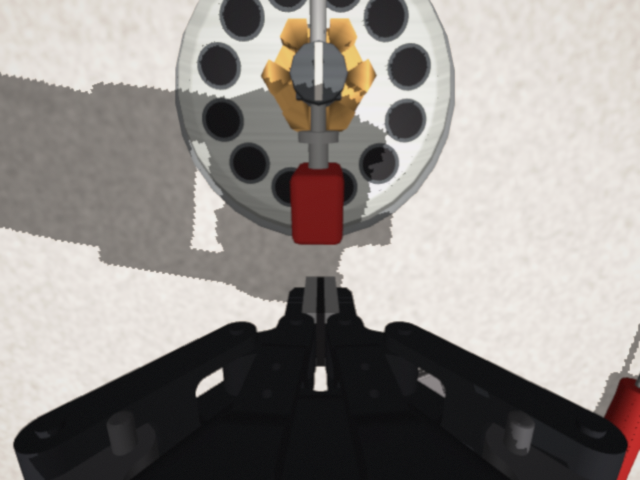

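{"method": "servo_tool", "body": {"commands": [{"linear":[5,-0.6,0],"angular":[0,0,0],"gripper":-1},{"linear":[10,-0.6,0],"angular":[0,0,0],"gripper":-1},{"linear":[15,-0.6,0],"angular":[0,0,0],"gripper":-1},{"linear":[17,-0.6,0],"angular":[0,0,0],"gripper":-1},{"linear":[18,-0.6,0],"angular":[0,0,0],"gripper":-1},{"linear":[18,-0.6,0],"angular":[0,0,0],"gripper":-1}]}}

```text
time_s: 24.7
position: [0.5007, -0.0761, 0.0911]
tool_rot: [[0.289, 0.957, -0.0], [0.957, -0.289, 0.0], [-0.0, -0.0, -1.0]]
ft_force: [0.6, -0.5, 0.1]
grip_width: -0.0003
```

```bash
python3 st.py
```

```text
24.7 C in tool mm [73.13  0.62  1.91] yaw 73.21332920575189 F tool [-0.3  0.7 -0.1] -0.0002502771040225817
```

{"method": "servo_tool", "body": {"commands": [{"linear":[0.6,0,0],"angular":[0,0,0],"gripper":-1},{"linear":[1.2,0,0],"angular":[0,0,0],"gripper":-1},{"linear":[1.2,0,0],"angular":[0,0,0],"gripper":-1}]}}

```text
time_s: 25.0
position: [0.501, -0.0754, 0.0912]
tool_rot: [[0.289, 0.957, 0.0], [0.957, -0.289, -0.0], [-0.0, 0.0, -1.0]]
ft_force: [-0.3, -1.4, 1.1]
grip_width: -0.0
```

```bash
python3 st.py
```

```text
25.0 C in tool mm [72.29  0.49  1.93] yaw 73.19720900044598 F tool [-1.4  0.1 -1.1] -2.4663122539905114e-05
```

{"method": "servo_tool", "body": {"commands": [{"linear":[0.5,0,0],"angular":[0,0,0],"gripper":-1},{"linear":[0.8,0,0],"angular":[0,0,0],"gripper":-1},{"linear":[0.8,0,0],"angular":[0,0,0],"gripper":-1}]}}

```text
time_s: 25.3
position: [0.5013, -0.0749, 0.0913]
tool_rot: [[0.289, 0.957, 0.0], [0.957, -0.289, -0.001], [-0.001, 0.0, -1.0]]
ft_force: [-1.5, -4.3, 1.4]
grip_width: -0.0001
```

```bash
python3 st.py
```

```text
25.3 C in tool mm [71.8   0.37  2.01] yaw 73.19565804093766 F tool [-4.6 -0.2 -1.4] -0.00011826135451206723
```

{"method": "servo_tool", "body": {"commands": [{"linear":[0.5,0,0],"angular":[0,0,0],"gripper":-1},{"linear":[0.8,0,0],"angular":[0,0,0],"gripper":-1},{"linear":[0.8,0,0],"angular":[0,0,0],"gripper":-1}]}}

```text
time_s: 25.6
position: [0.5015, -0.0747, 0.0914]
tool_rot: [[0.289, 0.957, 0.0], [0.957, -0.289, -0.002], [-0.002, 0.001, -1.0]]
ft_force: [-1.8, -9.2, 2.3]
grip_width: -0.0005
```

```bash
python3 st.py
```

```text
25.6 C in tool mm [71.48  0.23  2.09] yaw 73.20337361794915 F tool [-9.3  0.9 -2.3] -0.0004719743775511394
```

{"method": "servo_tool", "body": {"commands": [{"linear":[0.5,0,0],"angular":[0,0,0],"gripper":-1},{"linear":[0.7,0,0],"angular":[0,0,0],"gripper":-1},{"linear":[0.7,0,0],"angular":[0,0,0],"gripper":-1}]}}

```text
time_s: 25.9
position: [0.5017, -0.0745, 0.0916]
tool_rot: [[0.289, 0.957, 0.0], [0.957, -0.289, -0.003], [-0.003, 0.001, -1.0]]
ft_force: [-4.5, -10.7, 3.3]
grip_width: -0.0001
```

```bash
python3 st.py
```

```text
25.9 C in tool mm [71.22  0.09  2.16] yaw 73.20516439016603 F tool [-11.6  -1.2  -3.3] -0.0001430922005961456
```

{"method": "servo_tool", "body": {"commands": [{"linear":[-5,0,0],"angular":[0,0,0],"gripper":-1},{"linear":[-20,0,0],"angular":[0,0,0],"gripper":-1},{"linear":[-40,0,-30],"angular":[0,0,0],"gripper":-1},{"linear":[-26,0,-75],"angular":[0,0,0],"gripper":0},{"linear":[26,0,-75],"angular":[0,0,0],"gripper":1},{"linear":[26,0,-75],"angular":[0,0,0],"gripper":1},{"linear":[26,0,-75],"angular":[0,0,0],"gripper":1},{"linear":[26,0,-75],"angular":[0,0,0],"gripper":1},{"linear":[26,0,-75],"angular":[0,0,0],"gripper":1}]}}

```text
time_s: 26.8
position: [0.5089, -0.0488, 0.1657]
tool_rot: [[0.29, 0.957, -0.001], [0.957, -0.29, 0.0], [0.0, -0.001, -1.0]]
ft_force: [0.7, -0.2, -0.0]
grip_width: 0.0845
```

```bash
python3 look.py w15; python3 - <<'E'
from h import *
import pickle
o,p=pickle.load(open('w15.pkl','rb'));T=wristT(p,o)
C=np.array([.5224,-.0063,.0892]);a=np.radians(73.2);u=np.array([np.cos(a),np.sin(a),0])
print(proj(p,C+.028*u,T)[0],proj(p,C+.018*u+[0,0,.006],T)[0])
c=proj(p,C-.01*u,T)[0].astype(int)
b=cv2.resize(p["frame"][max(0,c[1]-80):c[1]+80,c[0]-50:c[0]+50],None,fx=3.75,fy=3.75,interpolation=cv2.INTER_CUBIC)
cv2.imwrite('pics/w15y.png',np.clip(b.astype(float)*1.5,0,255).astype(np.uint8)); print(c)
cv2.imwrite('pics/top15.png',env.get_image("top")["frame"])
E
```

```text
26.8 [ 0.5089 -0.0488  0.1657] [[0.29, 0.957, -0.001], [0.957, -0.29, 0.0], [0.0, -0.001, -1.0]] [ 0.68 -0.17 -0.02] 0.0844997612255526
[320.94961198 135.1626109 ] [320.97379154 152.48527093]
[320 197]
```

View pics/w15y.png

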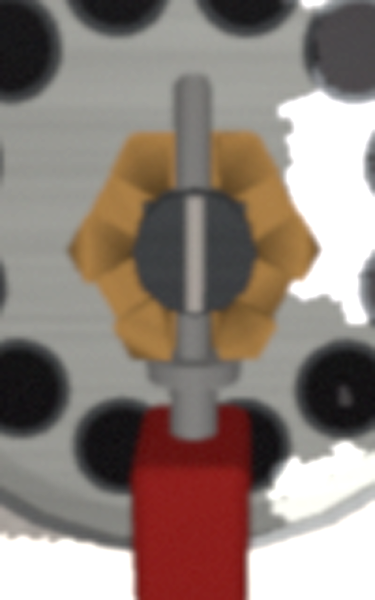

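View pics/top15.png

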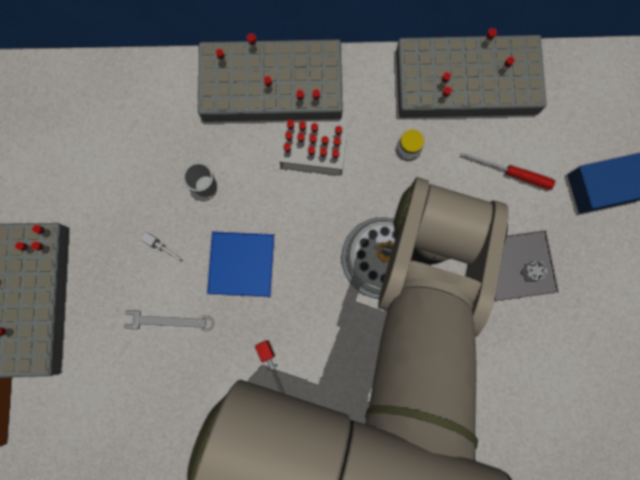

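```bash
python3 -c "
from h import *
print(env.close_job())"
```

```text
the job is handed in; nothing more can be done
None
```

The castle nut is turned to the next slot, and the red-handled pin is through slot and hole with its collar against the nut. I handed the job in at about 27 s.

**Nut:** I found the spindle's top by touch and the hole's direction and position from the white line. I turned the nut about 45.5° clockwise. The white line then showed it slightly short, so I gripped it again, turned it another 1.3° and let go.

**Pin:** I took it from the blue tray and passed it through with almost no force. The collar stopped hard against the nut at about 8–11 N. After letting go I pushed the handle's back once more with closed fingers, to about 12 N. It met a firm stop there too, and I backed away.

**Last checks:**
- The last wrist picture shows the pin straight along the white line, through both slots, with the collar at the nut's face.
- The gripper was open and clear of everything, and the wrist force was near zero.
- The tube rack and spare nut look the same in the top picture as at the start.

**A disagreement:** the pin's tip measured about 1–1.5 mm short of its nominal reach past the nut. I put this down to the bevelled tip and camera error. The firm stop under two separate pushes says it is flush, but I did not measure the collar gap any other way.

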